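# Hang the bead dipper on the spring hook inside the low cabinet

## Task

Take the metal dipper by its grip and hang it up in the low clear-topped cabinet: pass its bar over the hook's tip, grip tilted low so that it clears header and roof, push the spring keeper back with the bar without jamming it against its stop, and press the bar down until it is fully home in the hook and the keeper has snapped shut over it. Let go with the dipper hanging still and level, its handle sticking out of the front. Be gentle: only light pressure of dipper on cabinet and hook (under about 10 N), do not bump the cabinet with the robot, and leave the jars, tray and scraper alone.

Things in the scene. Friction and masses are not known exactly. Their poses are not given: they have to be found in the camera images.
- dipper_grip (a point): Centre of the grip of the dipper, a rigid metal bead scoop of 0.11 to 0.21 kg that stands on the desk. The grip is a grey block 40 mm long (x), 14 mm thick (y: pinch here), 36 mm high, its centre 80 mm above the dipper's underside. x points along the handle from grip to tub, z up. An 8 x 8 mm arm at the grip's mid-height runs from the grip to a riser 35 mm before the bar.
- dipper_bar (a point): Middle of the dipper's hanging bar: round steel crossbar, 7 mm diameter, along y, over the tub on two uprights (41 mm clear between them). It lies 141 mm along +x from the grip's centre and 6 mm above it, 86 mm above the tub's underside. Axes as for the grip. Hung by the bar the dipper balances level.
- dipper: The whole dipper. Origin under the centre of its open square tub (50 x 50 mm, 36 mm high, heavy floor), 159 mm along +x from the grip's centre; axes as for the grip. The tub reaches 43 mm beyond the bar along +x and 7 mm before it.
- cabinet: Fixed low cabinet on the desk, 190 mm deep (x), 240 mm wide, 146 mm high; origin under its middle; x points from its open front to its back. White floor and sides 8 mm thick, clear back 5 mm, clear roof (underside 141 mm above the desk). The front is open up to a white header strip 5 mm thick, its lower edge 118 mm above the desk. Hook in the middle of its width.
- header_edge (a point): Middle of the header strip's lower edge, on its outer (front) face; axes as for the cabinet. With the dipper hung level the arm's top is 8 mm below this edge, so a level dipper cannot be lifted over the hook's tip; with the grip held low (far end up about 0.25 rad) it passes.
- hook_mid (a point): Cabinet-fixed point 112 mm above the desk, 100 mm behind the header's face, 85 mm before the back. The hook is telescopic: its seat (where the bar's middle ends, same height) lies within 12 mm before or behind this point, unmeasured: find by feel or sight. Flat steel bar 10 mm wide, top 3.5 mm below the seat; upturned square tip 4 mm thick, inner face 3.5 mm before the seat, top 12.5 mm above it.
- keeper (a joint): Spring keeper, grey block on the hook, 5.5 to 24 mm above the seat. 0 = forward: face 3 mm behind the tip's inner face. Slides back (+x) with 2 N plus 200 N/m; stop at 0.011 m, jammed above 0.0095. The bar passes down behind the tip only with it pushed back over 0.004. Once the bar is at the bottom it snaps forward to 0 over it. Bar in front of it touches it 4 mm before the seat.
- jar_a: small clear screw-lid jar, 31 mm diameter, 29 mm high, origin under its centre; bystander, on the desk
- jar_b: small clear screw-lid jar, 31 mm diameter, 29 mm high, origin under its centre; bystander, on the desk
- jar_c: small clear screw-lid jar, 31 mm diameter, 29 mm high, origin under its centre; bystander, stands inside the cabinet near a side wall
- jar_d: small clear screw-lid jar, 31 mm diameter, 29 mm high, origin under its centre; bystander, stands inside the cabinet near a side wall
- sorting_tray: flat white open tray, 100 x 70 mm, 14 mm high, origin under its centre; bystander
- scraper: flat white plastic scraper, 90 x 50 mm, 15 mm high, origin under its centre; bystander
Not all that is in view belongs to the job. There is more than one size of the dipper; the job needs the smaller.

How it is judged:
By the outcome, as a careful person would: the job done as asked, in the order asked, and still so for the second after the job is handed in, with the robot touching nothing.
It also fails if it takes over 64 s, if anything falls off the work surface, if the arm or the gripper's body presses on something with over 40 N, if the wrist force passes 120 N, or if a joint passes its speed limit or range.

## Robot

A 6-joint arm with a two-finger parallel gripper is mounted at the origin on the work surface. World frame = base frame: x ahead of the robot, y to its left, z up, the work surface at z = 0. Lengths are in mm, angles in rad, forces in N, time in s.
With the tool pointing down it reaches from about 200 to 875 mm from the base axis. Payload 3.4 kg.
Tool frame: the origin (TCP) lies on the centre line of the jaws, within the pads' length; the fingertips stand bot.tcp_to_tips ahead of it and the grasp point (between the pads) is the TCP (bot.tcp_to_tips is the distance from the TCP to the fingertips, in mm); x points along the fingers, y is the direction in which the jaws open and shut, and the axes are right-handed (so a half turn about x gives the same grasp; the last joint's range is limited). The gripper opens to 94 mm and grips with 3 to 60 N. Pads are 16 mm wide; open, the fingers measure 119 mm over their backs; the gripper's body (75 mm by 177 mm) begins 78 mm behind the grasp point.
Start: joints at [-0.121, 0.276, 1.505, -0, 1.361, -0.121], TCP at [575.033, -0.009, 224.493] pointing down, gripper open.
Joint ranges: [-2.89, 2.89], [-0.75, 2.08], [0.22, 2.7], [-1.18, 4.32], [0.11, 2.71], [-2.7, 2.7]. Speed limits (rad/s): [2.57, 2.57, 3.14, 3.14, 3.14, 3.14].

## Interface

Orientations are given as a rotation vector (axis times angle).
In Python, from bench import bot gives the robot as it stands.
- The arm moves only by the tool apply_moves, never from a script. Its argument "plan" is a list that holds one entry, the list of rows, each a list of 7 numbers: the shift along the tool's x, y, z in mm, then the turn, a rotation vector about the tool's x, y, z in rad, then the finger opening in mm, from 0 to 94. A call has 1 to 10 rows; each row shifts and turns the commanded pose from where the row before left it, along the tool's axes as they then stand; what a row does not reach is not made up. A row lasts 1/12 s, in which the tool goes at most 41.7 mm and 7.16 degrees, less where a joint would pass 70% of its speed; a pose out of reach is approached as far as the arm can. A call with a gripper value outside its range is refused whole. The fingers move at their own pace and stop on an object; "newtons" is the grip in N (left out, the last holds). Time passes only in rows, so rows that do not move let the fingers close. It gives the time, the measured TCP pose, the force and the opening at its end, in the units of the state.
- bot.get_state(): the state, without advancing time (a new reading comes with each control period).
- bot.grab_frame(name): name is "scene" or "side" or "wrist"; returns a dict with "image" (384x512x3 uint8, blue, green, red), "mtx" (3x3 intrinsics, pixels), "extrinsics" (4x4, takes a point from camera to world coordinates); the wrist camera has in their place "T_tool_cam" (4x4, takes a point from camera to tool coordinates, whose origin is the TCP and whose axes are the tool frame's). Camera axes: x right, y up, looking along -z (the intrinsics and any distortion apply to the point x, -y, -z); pixel columns grow to the right and rows downward; lengths in mm; the calibration is good to about 2 mm. A picture is of the moment at which its call begins: read the wrist's pose just before it. There is no depth.
- bot.close_job(): hands the job in, once; it reports no verdict.
Trained networks look in a picture, given as the dict that the camera call returned (one of the last four; its "shot" number tells which), for a name from the list of things; names that differ only in an ending like _2 or _b are one class to them, and where a whole thing is asked for, a point or a joint stands for the part that bears it (a point fixed in the world has none). Each returns a list of dicts, best first, with "confidence" (0 to 1); they miss things now and then, are a little off and sometimes report something else, mostly with a low value. They report only what shows in the picture. A call takes as long as a camera call. They do not tell look-alikes from the thing itself.
- bot.find_in(picture, query): "point" ([row, column] in pixels, amid what is visible of it).
The state is a dict: "clock": time; "joint_positions": joint angles; "qvel": joint speeds; "effort": joint torques, N m; "ee_pos": TCP position; "ee_rot": TCP orientation; "wrist_force": force on the tool from outside, world axes, zero at the start; "wrist_torque": the same for the moment, N m; "grip_width": finger opening in mm.
Only numpy, scipy, OpenCV 4.12 (cv2) and the standard library are available. Lean on these libraries where they do the work, as an engineer would, in place of code of your own. Each camera call takes 0.05 s, during which the arm holds its last target.

## Working session

There is one attempt and no reset: what is moved stays moved. The work goes in short steps, Python scripts to look and compute and a tool call to move; the robot and the scene stay as the last step left them, time stands still between calls to the robot, and variables do not carry over. Pictures are saved under pics/ and viewed, and the job is handed in when it is done.

Besides the shell and the picture viewer there is one more tool, called after "Emit:" as a command line: name --argument value ..., lists and objects as JSON in quotes. apply_moves: Moves the arm, as the interface text tells. Its arguments: {"type":"object","properties":{"plan":{"type":"array","items":{"type":"array","items":{"type":"array","items":{"type":"number"}}}},"newtons":{"type":"number"}},"required":["plan"]}

```bash
mkdir -p pics; ls; cat > h.py <<'E'
import numpy as np, cv2, pickle
from scipy.spatial.transform import Rotation as R
from bench import bot
def grab(n,fn=None):
    s=bot.get_state(); f=bot.grab_frame(n)
    if n=="wrist":
        T=np.eye(4);T[:3,:3]=R.from_rotvec(s['ee_rot']).as_matrix();T[:3,3]=s['ee_pos']
        f['E']=T@np.array(f['T_tool_cam'])
    else: f['E']=np.array(f['extrinsics'])
    if fn: cv2.imwrite('pics/'+fn+'.png',f['image']); pickle.dump({'image':f['image'],'E':f['E'],'mtx':np.array(f['mtx'])},open('pics/'+fn+'.pkl','wb'))
    return f
def ray(f,rc):
    K=np.array(f['mtx']); r,c=rc
    d=np.linalg.inv(K)@np.array([c,r,1.]); d=np.array([d[0],-d[1],-d[2]])
    return f['E'][:3,3], f['E'][:3,:3]@d
def atz(f,rc,z):
    o,d=ray(f,rc); return o+d*(z-o[2])/d[2]
def proj(f,p):
    q=np.linalg.inv(f['E'])@np.append(p,1); q=q[:3]*[1,-1,-1]; u=np.array(f['mtx'])@q; return np.array([u[1]/u[2],u[0]/u[2]])
def tri(fs,rcs):
    A=np.zeros((3,3));b=np.zeros(3)
    for f,rc in zip(fs,rcs):
        o,d=ray(f,rc);d=d/np.linalg.norm(d);P=np.eye(3)-np.outer(d,d);A+=P;b+=P@o
    p=np.linalg.solve(A,b); return p
def load(fn): return pickle.load(open('pics/'+fn+'.pkl','rb'))
E
python3 - <<'E'
from h import *
s=bot.get_state(); print({k:np.round(v,3) for k,v in s.items()}, bot.tcp_to_tips)
for n in ["scene","side","wrist"]:
    f=grab(n,n+'0'); print(n,[k for k in f], np.round(f['E'],2).tolist(), np.array(f['mtx']).tolist())
    for q in ["dipper_grip","dipper_bar","dipper","cabinet","header_edge","hook_mid","keeper"]:
        print(q,[(np.round(x['point']),round(x['confidence'],2)) for x in bot.find_in(f,q)])
E
```

```text
pics
{'clock': np.float64(0.0), 'joint_positions': array([-0.121,  0.277,  1.506,  0.   ,  1.361, -0.121]), 'qvel': array([ 0.   ,  0.001, -0.003, -0.002,  0.   , -0.001]), 'effort': array([ 0.0000e+00, -4.0459e+01, -2.3723e+01,  7.0000e-02,  3.5000e-02,
       -0.0000e+00]), 'ee_pos': array([5.74462e+02, 5.90000e-02, 2.23647e+02]), 'ee_rot': array([ 1.209,  1.211, -1.21 ]), 'wrist_force': array([-0.198,  0.671,  0.077]), 'wrist_torque': array([ 0.03 , -0.044, -0.085]), 'grip_width': np.float64(93.782)} 19.0
scene ['image', 'mtx', 'extrinsics', 'shot', 'E'] [[-0.85, -0.38, 0.36, 871.32], [0.52, -0.62, 0.58, 734.63], [0.0, 0.68, 0.73, 1050.81], [0.0, 0.0, 0.0, 1.0]] [[487.3451391109201, 0.0, 261.4187552567212], [0.0, 487.3451391109201, 197.99412654616216], [0.0, 0.0, 1.0]]
dipper_grip [(array([120., 272.]), 0.58), (array([185., 162.]), 0.51)]
dipper_bar [(array([122., 273.]), 0.88), (array([183., 162.]), 0.61)]
dipper [(array([118., 278.]), 0.95), (array([188., 163.]), 0.7)]
cabinet [(array([260., 182.]), 0.6)]
header_edge [(array([256., 180.]), 0.71)]
hook_mid [(array([256., 180.]), 
[... 357 characters left out ...]
)]
dipper_bar [(array([207., 345.]), 0.86), (array([313., 341.]), 0.73)]
dipper [(array([314., 339.]), 0.93), (array([208., 343.]), 0.88), (array([160., 256.]), 0.34)]
cabinet [(array([161., 259.]), 0.92)]
header_edge [(array([163., 260.]), 0.59)]
hook_mid []
keeper []
wrist ['image', 'mtx', 'T_tool_cam', 'shot', 'E'] [[1.0, 0.0, 0.0, 575.26], [-0.0, 0.97, 0.23, 66.64], [-0.0, -0.23, 0.97, 383.99], [0.0, 0.0, 0.0, 1.0]] [[290.2599851020584, 0.0, 253.29880885488376], [0.0, 290.2599851020584, 192.0902601215824], [0.0, 0.0, 1.0]]
dipper_grip []
dipper_bar []
dipper []
cabinet [(array([139., 358.]), 0.58)]
header_edge [(array([140., 356.]), 0.63)]
hook_mid [(array([138., 357.]), 0.64)]
keeper []
```

View pics/scene0.png

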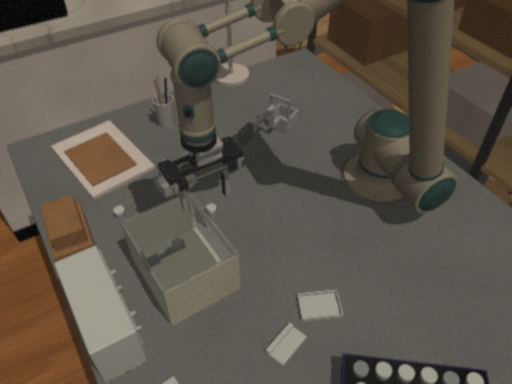

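View pics/side0.png

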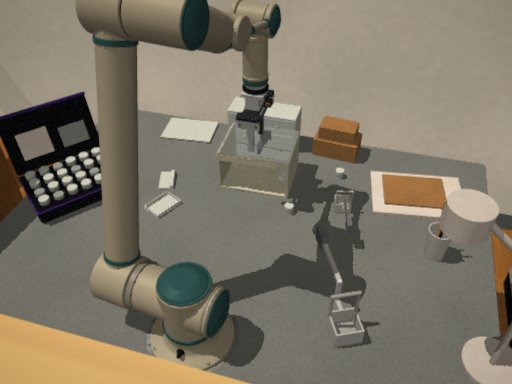

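View pics/wrist0.png

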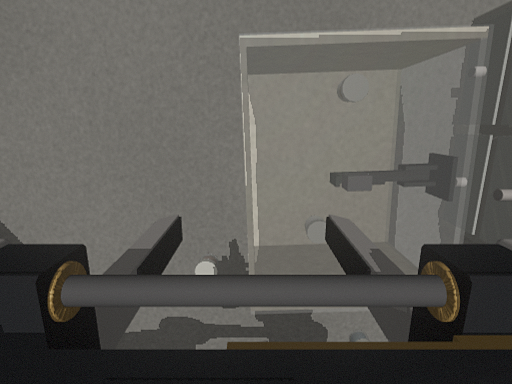

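```bash
python3 - <<'E'
from h import *
a=load('scene0')['image'];b=load('side0')['image'];w=load('wrist0')['image']
c1=cv2.resize(a[80:200,130:310],None,fx=4,fy=4,interpolation=cv2.INTER_CUBIC)
c2=cv2.resize(b[175:355,290:400],None,fx=3.2,fy=3.2,interpolation=cv2.INTER_CUBIC)
cv2.imwrite('pics/c1.png',c1);cv2.imwrite('pics/c2.png',c2)
cv2.imwrite('pics/c3.png',cv2.resize(w[20:280,230:500],None,fx=2.3,fy=2.3,interpolation=cv2.INTER_CUBIC))
E
```

```text
(no output)
```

View pics/c1.png

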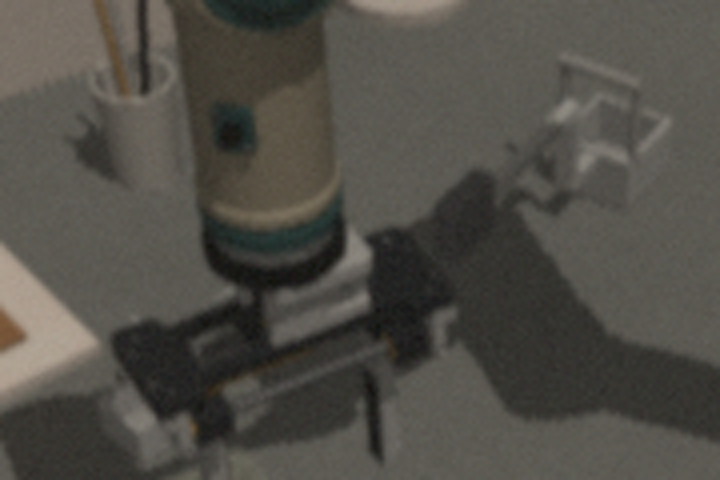

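View pics/c2.png

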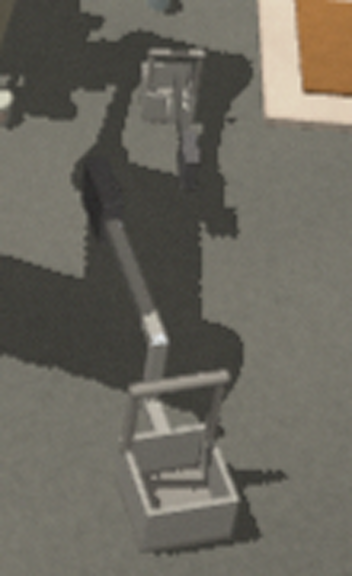

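View pics/c3.png

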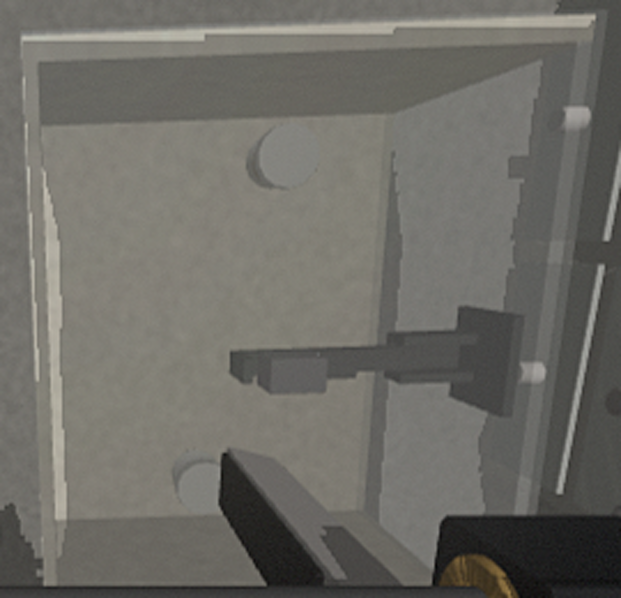

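```bash
python3 - <<'E'
from h import *
f=load('side0');g=load('scene0')
def S(c,r): return (175+r/3.2,290+c/3.2)
def C(c,r): return (80+r/4,130+c/4)
for z in (86,):
  for n,a,b in (('near',S(130,390),S(228,377)),('far',S(145,52),S(203,50))):
    p,q=atz(f,a,z),atz(f,b,z); print(n,p,q,np.linalg.norm(p-q))
# near bar by triangulation scene C(562,58),C(640,80)
for a,b in ((S(130,390),C(562,58)),(S(228,377),C(562,58)),(S(130,390),C(640,80)),(S(228,377),C(640,80))):
  p=tri([f,g],[a,b]); print(p, proj(f,p)-a)
print('near grip',atz(f,S(97,185),80),'far grip',atz(f,S(190,150),80))
# tub near bottom z=0 corners / top z 36
for n,pts in (('near',[(145,553),(250,545)]),('far',[(143,120),(196,117)])):
  P=[atz(f,S(*x),0) for x in pts]; print(n,P,np.linalg.norm(P[0]-P[1]))
w=load('wrist0')
def W(c,r): return (20+r/2.3,230+c/2.3)
print('cab front top corners',atz(w,W(22,40),146),'wall back top',atz(w,W(595,18),146))
print('tip',atz(w,W(235,364),124.5),'keeper front',atz(w,W(262,375),136),'front roof edge low',atz(w,W(45,590),146))
print('hook',atz(w,W(385,358),108))
E
```

```text
near [ 146.93039665 -322.4098149    86.        ] [ 180.73829925 -394.20834175   86.        ] 79.35995675425764
far [ 550.75785491 -266.3627011    86.        ] [ 569.18018364 -320.20536308   86.        ] 56.90706849689815
[ 143.67052873 -345.16533176  125.51983133] [-6.76580203 10.55077426]
[ 149.08777448 -390.66874502  121.74951183] [ 0.73486391 -1.17472666]
[ 115.04069777 -323.5568127   126.70830217] [ 0.15840321 -0.27078416]
[ 119.36142835 -366.81946708  125.55668513] [  7.212202 -12.639549]
near grip [ 365.68395677 -254.87548544   80.        ] far grip [ 433.0620207  -328.13616677   80.        ]
near [array([  63.03941111, -356.83160957,    0.        ]), array([  92.71063769, -433.93673576,    0.        ])] 82.61708159365514
far [array([ 547.00783806, -273.5017502 ,    0.        ]), array([ 566.07218434, -324.16844613,    0.        ])] 54.13467811880073
cab front top corners [564.86843028 129.09869264 146.        ] wall back top [749.95636124 135.51717376 146.        ]
tip [646.76090299  17.95815539 124.5       ] keeper front [654.08623506  15.87842253 136.        ] front roof edge low [571.72362043 -68.39564272 146.        ]
hook [714.01043887  17.41252876 108.        ]
```

```bash
cat >> h.py <<'E'
from scipy.optimize import least_squares
def Rdown(psi,tilt=0.):
    """tool orientation holding dipper with yaw psi, far-end-up tilt; tool x=-dz, tool y=-dy, tool z=-dx"""
    D=Rdip(psi,tilt); return np.column_stack([-D[:,2],-D[:,1],-D[:,0]])
def Rdip(psi,tilt=0.):
    return R.from_euler('z',psi).as_matrix()@R.from_euler('y',-tilt).as_matrix()
def rows(p1,R1,n,p0=None,R0=None):
    s=bot.get_state()
    if p0 is None: p0=s['ee_pos']
    if R0 is None: R0=R.from_rotvec(s['ee_rot']).as_matrix()
    rv=R.from_matrix(R0.T@R1).as_rotvec(); d=R0.T@(np.array(p1)-p0)
    A=sum(R.from_rotvec(rv*i/n).as_matrix() for i in range(n))
    sh=np.linalg.solve(A,d)
    print(n,'rows of',np.round(sh,2).tolist(),np.round(rv/n,4).tolist())
def st():
    s=bot.get_state(); print('t',round(float(s['clock']),2),'p',np.round(s['ee_pos'],2),'rot',np.round(s['ee_rot'],4),'F',np.round(s['wrist_force'],2),'T',np.round(s['wrist_torque'],3),'g',round(float(s['grip_width']),2)); return s
E
python3 - <<'E'
from h import *
rows([415,-340,250],Rdown(0.33),12)
E
```

```text
12 rows of [-2.13, 4.29, 33.12] [0.1034, -0.0, -0.0]
```

Emit:
apply_moves --plan '[[[-2.1, 4.3, 33.1, 0.1034, 0, 0, 94], [-2.1, 4.3, 33.1, 0.1034, 0, 0, 94], [-2.1, 4.3, 33.1, 0.1034, 0, 0, 94], [-2.1, 4.3, 33.1, 0.1034, 0, 0, 94], [-2.1, 4.3, 33.1, 0.1034, 0, 0, 94], [-2.1, 4.3, 33.1, 0.1034, 0, 0, 94], [-2.1, 4.3, 33.1, 0.1034, 0, 0, 94], [-2.1, 4.3, 33.1, 0.1034, 0, 0, 94], [-2.1, 4.3, 33.1, 0.1034, 0, 0, 94], [-2.1, 4.3, 33.1, 0.1034, 0, 0, 94]]]'

```text
clock: 2.03
ee_pos: [469.1, -303.1, 245.4]
ee_rot: [1.922, 0.523, -1.922]
wrist_force: [0.1, -0.8, 0.5]
grip_width: 94.1
```

Emit:
apply_moves --plan '[[[-2.1, 4.3, 33.1, 0.1034, 0, 0, 94], [-2.1, 4.3, 33.1, 0.1034, 0, 0, 94], [0, 0, 0, 0, 0, 0, 94], [0, 0, 0, 0, 0, 0, 94], [0, 0, 0, 0, 0, 0, 94]]]'

```text
clock: 2.45
ee_pos: [415.6, -339.7, 249.8]
ee_rot: [2.044, 0.341, -2.042]
wrist_force: [1.0, 0.6, 0.4]
grip_width: 93.7
```

```bash
python3 - <<'E'
from h import *
st()
for n in ("wrist","scene","side"): 
    f=grab(n,n+'1')
    for q in ["dipper_grip","dipper_bar","dipper"]:
        print(n,q,[(np.round(x['point']),round(x['confidence'],2)) for x in bot.find_in(f,q)])
    cv2.imwrite('pics/%s1b.png'%n,cv2.resize(f['image'],None,fx=1.5,fy=1.5))
E
```

```text
t 2.45 p [ 415.59 -339.68  249.8 ] rot [ 2.0436  0.3406 -2.0415] F [1.01 0.64 0.43] T [0.087 0.019 0.   ] g 93.68
wrist dipper_grip [(array([337., 190.]), 0.79), (array([ 52., 256.]), 0.57)]
wrist dipper_bar [(array([332., 189.]), 0.7), (array([ 48., 250.]), 0.59)]
wrist dipper [(array([336., 189.]), 0.87), (array([ 50., 252.]), 0.64)]
scene dipper_grip [(array([117., 277.]), 0.84), (array([172., 172.]), 0.55)]
scene dipper_bar [(array([173., 176.]), 0.92), (array([121., 272.]), 0.69), (array([209., 209.]), 0.18)]
scene dipper [(array([119., 276.]), 0.79), (array([177., 172.]), 0.68)]
side dipper_grip [(array([314., 336.]), 0.63), (array([204., 346.]), 0.6)]
side dipper_bar [(array([314., 337.]), 0.78), (array([206., 345.]), 0.63)]
side dipper [(array([312., 339.]), 0.96), (array([208., 342.]), 0.59)]
```

View pics/wrist1b.png

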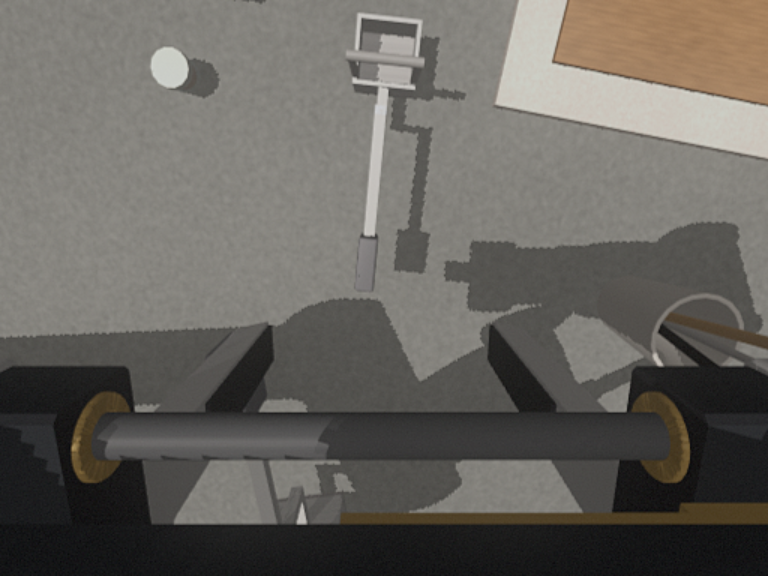

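View pics/scene1b.png

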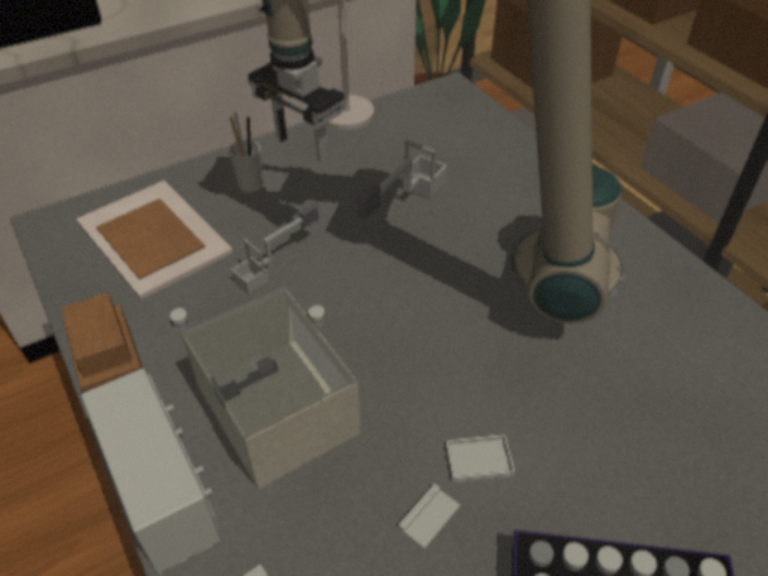

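```bash
python3 - <<'E'
from h import *
f=load('wrist1'); g=load('scene1')
P=lambda c,r:(r/1.5,c/1.5)
b1,b2=atz(f,P(350,55),86),atz(f,P(421,62),86); print('bar',b1,b2,np.linalg.norm(b1-b2),(b1+b2)/2)
gf=atz(f,P(367.5,237),98); gr=atz(f,P(364.5,290),98); print('grip f,r',gf,gr,np.linalg.norm(gf-gr),(gf+gr)/2)
m=(b1+b2)/2; c=(gf+gr)/2; v=(m-c)[:2]; print('d',np.linalg.norm(v),'yaw',np.arctan2(v[1],v[0]),'bar yaw',np.arctan2(*((b1-b2)[:2]*[-1,1])))
for z in (0,60,100): print('cup',atz(f,P(655,365),z),atz(f,P(697,295),z))
print('cup base scene',atz(g,P(250,188),0), tri([f,g],[P(697,320),P(247,148)]))
E
```

```text
bar [ 553.05752028 -271.04474248   86.        ] [ 564.55760315 -318.024717     86.        ] 48.36703331970105 [ 558.80756172 -294.53472974   86.        ]
grip f,r [ 441.49145429 -321.31455964   98.        ] [ 403.80678506 -331.62151596   98.        ] 39.06875533638479 [ 422.64911967 -326.4680378    98.        ]
d 139.85298532751602 yaw 0.2303669890834873 bar yaw 0.24006624082326686
cup [ 401.36957282 -637.41878565    0.        ] [ 479.98011412 -642.25887638    0.        ]
cup [ 412.73210038 -590.63264303   60.        ] [ 479.81975088 -594.76326356   60.        ]
cup [ 420.30711876 -559.44188128  100.        ] [ 479.71284205 -563.09952167  100.        ]
cup base scene [ 455.13747107 -564.07729263    0.        ] [ 458.96337422 -544.88649729  126.10864543]
```

```bash
python3 - <<'E'
from h import *
f=load('side1'); g=load('scene1')
print('big grip',tri([f,g],[(232.8,320.3),(200/1.5,375/1.5)]))
R1=Rdown(0.233)
rows([422.5,-326.5,150],R1,5)
rows([422.5,-326.5,82],R1,6,p0=np.array([422.5,-326.5,150]),R0=R1)
E
```

```text
big grip [ 311.63513263 -254.38332028  127.01190176]
5 rows of [19.93, -2.12, -2.12] [0.0195, -0.0, -0.0]
6 rows of [11.33, 0.0, 0.0] [0.0, 0.0, 0.0]
```

Emit:
apply_moves --plan '[[[19.9, -2.1, -2.1, 0.0195, 0, 0, 94], [19.9, -2.1, -2.1, 0.0195, 0, 0, 94], [19.9, -2.1, -2.1, 0.0195, 0, 0, 94], [19.9, -2.1, -2.1, 0.0195, 0, 0, 94], [19.9, -2.1, -2.1, 0.0195, 0, 0, 94], [0, 0, 0, 0, 0, 0, 60], [0, 0, 0, 0, 0, 0, 50], [0, 0, 0, 0, 0, 0, 40]]]'

```text
clock: 3.72
ee_pos: [422.9, -327.5, 151.2]
ee_rot: [2.098, 0.244, -2.096]
wrist_force: [-0.9, -0.1, 0.0]
grip_width: 77.3
```

```bash
python3 - <<'E'
from h import *
st()
f=grab("wrist",'wrist2'); cv2.imwrite('pics/w2b.png',cv2.resize(f['image'],None,fx=1.5,fy=1.5))
for p in ([422.5,-326.5,98],[442,-322,98],[403,-331,98],[559,-294.5,86]): print(proj(f,np.array(p,float))*1.5)
E
```

```text
t 3.72 p [ 422.88 -327.49  151.2 ] rot [ 2.0985  0.2438 -2.0962] F [-0.94 -0.06  0.02] T [0.06  0.069 0.016] g 77.35
[319.42821479 377.71189159]
[281.17793792 377.90088319]
[356.1189791  377.53060541]
[ 22.22527288 378.2045083 ]
```

View pics/w2b.png

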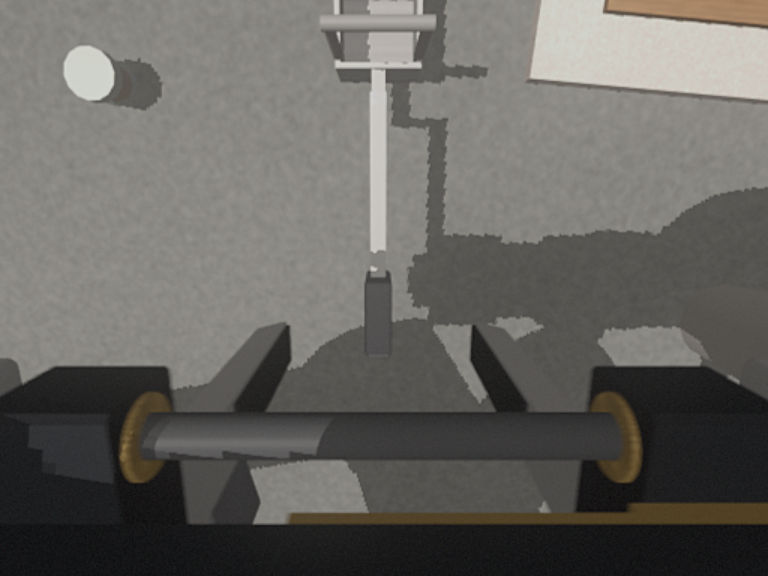

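Emit:
apply_moves --plan '[[[13, 0, 0, 0, 0, 0, 50], [13, 0, 0, 0, 0, 0, 50], [13, 0, 0, 0, 0, 0, 50], [12, 0, 0, 0, 0, 0, 50], [10, 0, 0, 0, 0, 0, 50], [8, 0, 0, 0, 0, 0, 45], [0, -1, 0, 0, 0, 0, 36], [0, 0, 0, 0, 0, 0, 26], [0, 0, 0, 0, 0, 0, 20], [0, 0, 0, 0, 0, 0, 17]]]' --newtons 10

```text
clock: 4.6
ee_pos: [422.6, -326.2, 82.0]
ee_rot: [2.099, 0.244, -2.096]
wrist_force: [0.2, 0.5, 0.3]
grip_width: 21.8
```

Emit:
apply_moves --plan '[[[0, 0, 0, 0, 0, 0, 10], [0, 0, 0, 0, 0, 0, 8], [0, 0, 0, 0, 0, 0, 6], [0, 0, 0, 0, 0, 0, 5], [0, 0, 0, 0, 0, 0, 5], [0, 0, 0, 0, 0, 0, 5]]]' --newtons 40

```text
clock: 5.1
ee_pos: [422.3, -326.1, 81.6]
ee_rot: [2.098, 0.244, -2.097]
wrist_force: [-0.5, -1.2, 3.2]
grip_width: 13.9
```

```bash
python3 - <<'E'
from h import *
st()
f=grab("wrist",'wrist3'); cv2.imwrite('pics/w3b.png',cv2.resize(f['image'],None,fx=1.5,fy=1.5))
E
```

```text
t 5.1 p [ 422.29 -326.12   81.57] rot [ 2.0985  0.244  -2.0972] F [-0.52 -1.2   3.19] T [ 0.023 -0.079 -0.036] g 13.91
```

View pics/w3b.png

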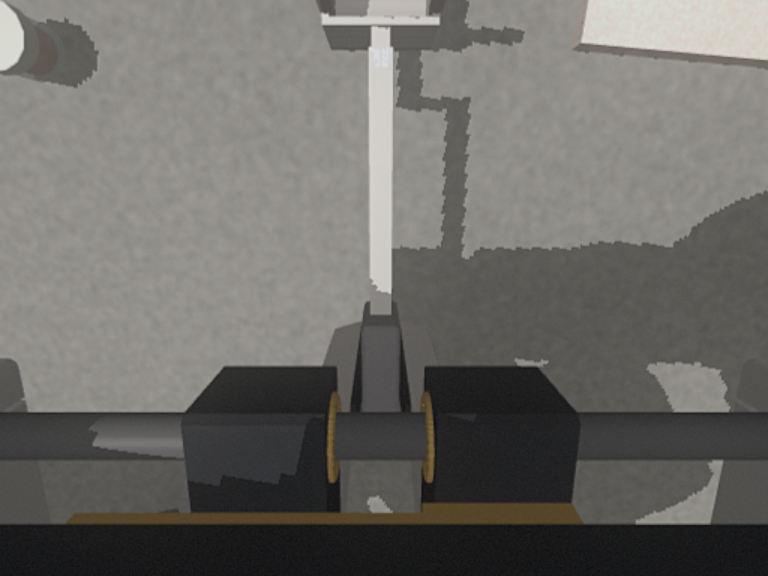

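```bash
python3 - <<'E'
from h import *
a=load('scene1')['image'];b=load('side1')['image']
cv2.imwrite('pics/c4.png',cv2.resize(a[180:330,110:250],None,fx=4,fy=4,interpolation=cv2.INTER_CUBIC))
cv2.imwrite('pics/c5.png',cv2.resize(b[90:220,205:325],None,fx=4.6,fy=4.6,interpolation=cv2.INTER_CUBIC))
R1=Rdown(0.233)
s=bot.get_state();R0=R.from_rotvec(s['ee_rot']).as_matrix()
rows([420,-326,120],R0,4)
rows([370,-20,180],Rdown(.04),10,p0=np.array([420,-326,120]))
E
```

```text
4 rows of [-9.61, -0.15, 0.55] [0.0, 0.0, 0.0]
10 rows of [-6.02, -31.05, 0.5] [0.0193, -0.0001, -0.0001]
```

View pics/c4.png

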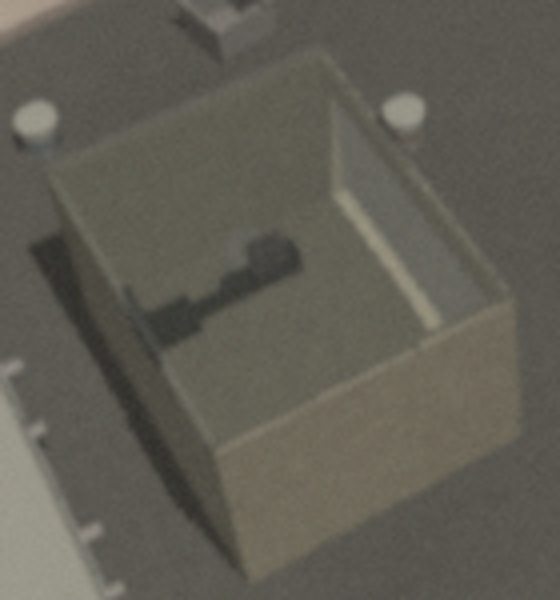

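View pics/c5.png

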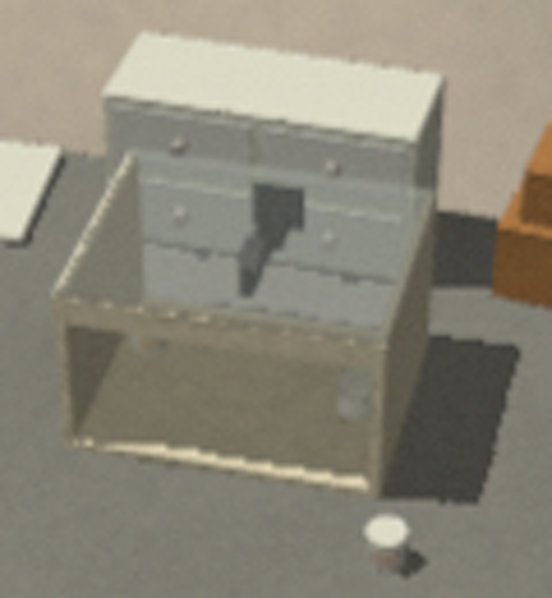

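```bash
python3 - <<'E'
from h import *
sc=load('scene1');sd=load('side1');w=load('wrist0')
C=lambda c,r:(180+r/4-.4,110+c/4-.4)
S=lambda c,r:(90+r/4.6-.4,205+c/4.6-.4)
W=lambda c,r:(20+r/2.3-.3,230+c/2.3-.3)
F,B,L,Rr=-95,95,120,-120
obs=[(sc,C(217,450),(B,L,146)),(sc,C(515,298),(F,L,146)),(sc,C(320,50),(F,Rr,146)),(sc,C(52,168),(B,Rr,146)),(sc,C(250,580),(B,L,0)),(sc,C(518,438),(F,L,0)),
(sd,S(60,297),(F,L,146)),(sd,S(383,342),(F,Rr,146)),(sd,S(72,445),(F,L,0)),(sd,S(376,492),(F,Rr,0)),(sd,S(132,155),(B,L,146)),(sd,S(432,200),(B,Rr,146)),
(w,W(22,38),(F,L,146)),(w,W(595,18),(B,L,146))]
def res(p,o=obs):
    Q=R.from_euler('z',p[2]).as_matrix(); 
    return np.concatenate([(proj(f,Q@np.array(q,float)+[p[0],p[1],0])-rc) for f,rc,q in o])
for o in (obs,obs[:6],obs[6:12],obs[12:]):
    r=least_squares(res,[664,10,.03],args=(o,),loss='soft_l1'); print(r.x,np.round(r.fun.reshape(-1,2),1).tolist())
x,y,t=least_squares(res,[664,10,.03],loss='soft_l1').x
Q=R.from_euler('z',t).as_matrix()
print('hookmid',Q@[5,0,112]+[x,y,0],'header',Q@[-95,0,118]+[x,y,0])
h=lambda p:Q.T@(np.array(p)-[x,y,0])
# wrist: tip top front edge (z124.5) and keeper
for n,c,z in (('tip front top',(231,352),124.5),('tip front top low',(231,366),124.5),('tip back top',(253,352),124.5),('keeper frontop',(258,358),136),('keeper back top',(326,358),136),('keeper front bottom-edge',(262,392),136)):
    print(n,h(atz(w,W(*c),z)))
for z in (108.5,124.5,136): print('side tip px crop',h(atz(sd,S(247,292),z)))
E
```

```text
[6.60773349e+02 1.32340005e+01 3.08512316e-02] [[-1.4, -1.3], [-2.0, -0.5], [-2.7, 0.1], [-1.8, -2.5], [-0.4, -0.6], [-2.1, 0.6], [-1.1, -1.8], [0.1, 0.7], [1.1, -1.7], [2.2, 0.7], [-1.4, -0.5], [-2.0, 1.5], [-0.5, -3.4], [-0.6, 3.2]]
[6.61532271e+02 1.83484200e+01 2.98066688e-02] [[0.5, -0.7], [-0.3, 0.3], [-1.4, 0.7], [-0.4, -2.0], [1.4, -0.1], [-0.5, 1.3]]
[6.60981027e+02 1.30001431e+01 3.01088135e-02] [[-1.1, -1.7], [0.1, 0.7], [1.0, -1.6], [2.2, 0.7], [-1.4, -0.4], [-2.0, 1.6]]
[6.60709718e+02 1.28029828e+01 3.02905421e-02] [[0.0, -3.4], [0.1, 3.1]]
hookmid [665.77096977  13.38823219 112.        ] header [565.81855592  10.30359841 118.        ]
tip front top [-15.86365264  10.28974597 124.5       ]
tip front top low [-15.69549042   4.68463683 124.5       ]
tip back top [ -7.21847199  10.02200025 124.5       ]
keeper frontop [ -8.64595528   9.71223028 136.        ]
keeper back top [ 16.94294754   8.91985385 136.        ]
keeper front bottom-edge [ -6.60517171  -3.49520503 136.        ]
side tip px crop [-12.56994178  -0.31533719 108.5       ]
side tip px crop [-33.5510887   -5.85205595 124.5       ]
side tip px crop [-48.63128804  -9.83157256 136.        ]
```

```bash
python3 - <<'E'
from h import *
w=load('wrist0')['image']
cv2.imwrite('pics/c6.png',cv2.resize(w[150:215,320:470],None,fx=5,fy=5,interpolation=cv2.INTER_CUBIC))
E
```

```text
(no output)
```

View pics/c6.png

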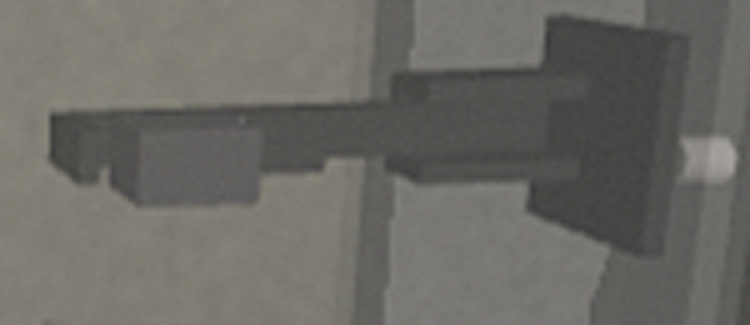

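```bash
python3 - <<'E'
from h import *
w=load('wrist0')
x,y,t=660.75,13,.0305
Q=R.from_euler('z',t).as_matrix()
h=lambda p:Q.T@(np.array(p)-[x,y,0])
V=lambda c,r:(150+r/5-.4,320+c/5-.4)
for n,c,z in (('tip front',(80,183),124.5),('tip back',(100,182),124.5),('kf+',(137,130),136),('kf-',(137,205),136),('kb+',(262,128),136),('kb-',(260,202),136),('kf bottom',(109,125),117.5),('kf bottom-',(109,182),117.5),('plate TL',(690,40),141),):
    print(n,h(atz(w,V(*c),z)))
print(y+np.array([0]))
E
```

```text
tip front [-10.46471666  -2.10088201 124.5       ]
tip back [ -6.81697001  -2.02538847 124.5       ]
kf+ [ -4.17244458   9.58847669 136.        ]
kf- [ -3.58817669  -3.77445349 136.        ]
kb+ [ 17.4471951    9.27805415 136.        ]
kb- [ 17.93415629  -3.89266455 136.        ]
kf bottom [ -3.47777227   7.21424776 117.5       ]
kf bottom- [ -3.05104026  -3.64823354 117.5       ]
plate TL [ 86.00975388  22.99506375 141.        ]
[13]
```

Emit:
apply_moves --plan '[[[-4, 0, 0, 0, 0, 0, 5], [-10, 0, 0, 0, 0, 0, 5], [-12, 0, 0, 0, 0, 0, 5], [-14, 0, 0, 0, 0, 0, 5], [0, 0, 0, 0, 0, 0, 5], [0, 0, 0, 0, 0, 0, 5], [0, 0, 0, 0, 0, 0, 5]]]'

```text
clock: 5.73
ee_pos: [421.5, -325.3, 120.7]
ee_rot: [2.097, 0.246, -2.099]
wrist_force: [-0.2, -0.2, -2.1]
grip_width: 13.7
```

```bash
cat >> h.py <<'E'
OFF=np.array([140.5,0,4.4])
def tcp_for(bar,psi,tilt): return np.array(bar)-Rdip(psi,tilt)@OFF
def bar_now():
    s=bot.get_state(); M=R.from_rotvec(s['ee_rot']).as_matrix(); D=np.column_stack([-M[:,2],-M[:,1],-M[:,0]])
    b=s['ee_pos']+D@OFF; print('bar',np.round(b,2),'yaw',round(np.arctan2(D[1,0],D[0,0]),4),'tilt',round(np.arcsin(D[2,0]),4)); return b
E
python3 - <<'E'
from h import *
st(); bar_now()
p1=tcp_for([490,14,140],.031,.27); print(p1)
rows(p1,Rdown(.031,.27),14)
p2=tcp_for([510,15.7-4.5,104],.031,.27); print(p2)
rows(p2,Rdown(.031,.27),4,p0=p1,R0=Rdown(.031,.27))
E
```

```text
t 5.73 p [ 421.54 -325.28  120.69] rot [ 2.0975  0.2463 -2.0995] F [-0.21 -0.18 -2.09] T [-0.009  0.41  -0.008] g 13.7
bar [ 558.26 -292.88  124.98] yaw 0.2327 tilt -0.0008
[355.82830271   9.8393445   98.2836412 ]
14 rows of [1.33, -24.41, 1.51] [0.0143, 0.0193, 0.002]
[375.82830271   7.0393445   62.2836412 ]
4 rows of [10.0, 0.85, -2.4] [0.0, 0.0, 0.0]
```

Emit:
apply_moves --plan '[[[0, -12, 1, 0.0143, 0.0193, 0.002, 5], [1.3, -24.4, 1.5, 0.0143, 0.0193, 0.002, 5], [1.3, -24.4, 1.5, 0.0143, 0.0193, 0.002, 5], [1.3, -24.4, 1.5, 0.0143, 0.0193, 0.002, 5], [1.3, -24.4, 1.5, 0.0143, 0.0193, 0.002, 5], [1.3, -24.4, 1.5, 0.0143, 0.0193, 0.002, 5], [1.3, -24.4, 1.5, 0.0143, 0.0193, 0.002, 5], [1.3, -24.4, 1.5, 0.0143, 0.0193, 0.002, 5], [1.3, -24.4, 1.5, 0.0143, 0.0193, 0.002, 5], [1.3, -24.4, 1.5, 0.0143, 0.0193, 0.002, 5]]]'

```text
clock: 6.57
ee_pos: [369.6, -98.1, 106.0]
ee_rot: [2.378, 0.1, -1.959]
wrist_force: [-0.1, 0.3, -1.7]
grip_width: 13.8
```

Emit:
apply_moves --plan '[[[1.3, -24.4, 1.5, 0.0143, 0.0193, 0.002, 5], [1.3, -24.4, 1.5, 0.0143, 0.0193, 0.002, 5], [1.3, -24.4, 1.5, 0.0143, 0.0193, 0.002, 5], [1.3, -24.4, 1.5, 0.0143, 0.0193, 0.002, 5], [1.3, -12, 1.5, 0, 0, 0, 5], [0, 0, 0, 0, 0, 0, 5], [0, 0, 0, 0, 0, 0, 5], [0, 0, 0, 0, 0, 0, 5]]]'

```text
clock: 7.23
ee_pos: [358.7, 8.9, 98.4]
ee_rot: [2.485, 0.038, -1.889]
wrist_force: [1.2, 0.4, -2.4]
grip_width: 13.1
```

```bash
python3 - <<'E'
from h import *
st(); b=bar_now()
for n in ("scene","side"):
    f=grab(n,n+'4'); rc=proj(f,b); print(n,rc)
    r,c=rc.astype(int); r0=max(r-60,0);c0=max(c-60,0)
    im=f['image'].copy(); cv2.circle(im,(c,r),1,(0,0,255),-1)
    im=cv2.resize(im[r0:r0+130,c0:c0+130],None,fx=4.5,fy=4.5,interpolation=cv2.INTER_CUBIC); cv2.imwrite('pics/%s4b.png'%n,im); print(r0,c0)
E
```

```text
t 7.23 p [358.67   8.87  98.41] rot [ 2.4854  0.0379 -1.8891] F [ 1.19  0.4  -2.44] T [ 0.013  0.608 -0.023] g 13.12
bar [492.8   13.08 140.26] yaw 0.0314 tilt 0.2709
scene [209.66829087 239.01832033]
149 179
side [173.58467314 243.95191469]
113 183
```

View pics/scene4b.png

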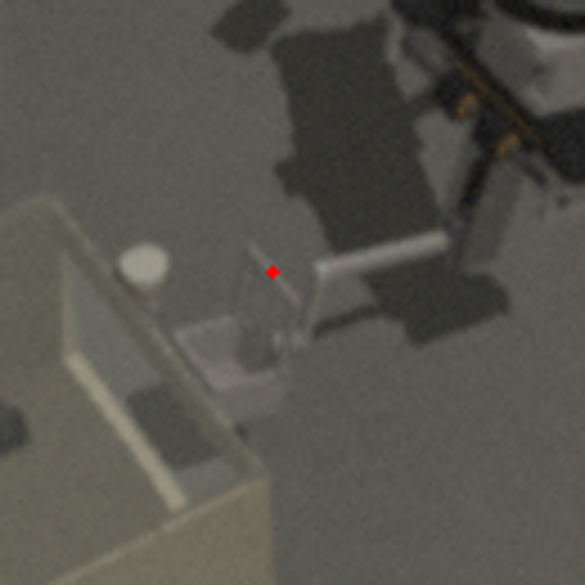

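View pics/side4b.png

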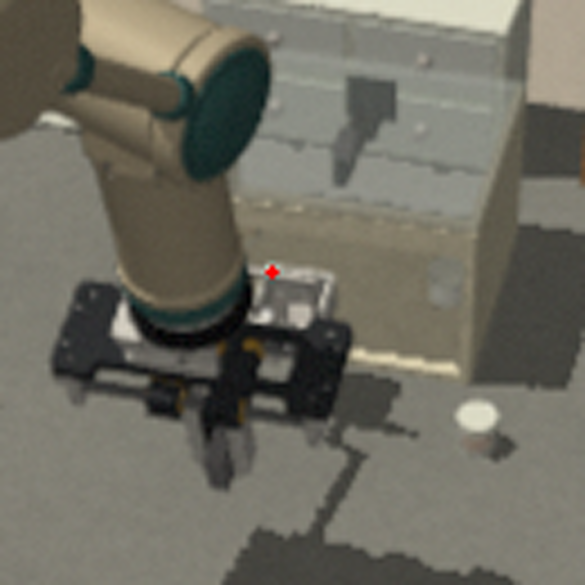

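```bash
cat >> h.py <<'E'
def go(bar,n,tilt=.27,psi=.031,b0=None,R0=None):
    """rows from current bar pose (or b0 at same orientation) to bar"""
    R1=Rdown(psi,tilt)
    if b0 is None: rows(tcp_for(bar,psi,tilt),R1,n)
    else: rows(tcp_for(bar,psi,tilt),R1,n,p0=tcp_for(b0,psi,tilt),R0=R1)
E
python3 - <<'E'
from h import *
hy=lambda x:15.8+(x-660.75)*.0305
B=lambda x,z:[x,hy(x),z]
go(B(510,104),3)
go(B(595,104),6,b0=B(510,104))
go(B(638,132),4,b0=B(595,104))
E
```

```text
3 rows of [13.15, 0.61, -2.16] [-0.0003, -0.0004, -0.0004]
6 rows of [3.78, 0.01, -13.66] [0.0, 0.0, 0.0]
4 rows of [-3.88, 0.01, -12.23] [0.0, 0.0, 0.0]
```

Emit:
apply_moves --plan '[[[13.1, 0.6, -2.2, 0, 0, 0, 5], [13.1, 0.6, -2.2, 0, 0, 0, 5], [13.1, 0.6, -2.2, 0, 0, 0, 5], [1.9, 0, -6.8, 0, 0, 0, 5], [1.9, 0, -6.8, 0, 0, 0, 5], [0, 0, 0, 0, 0, 0, 5], [0, 0, 0, 0, 0, 0, 5]]]'

```text
clock: 7.92
ee_pos: [390.8, 7.9, 63.1]
ee_rot: [2.487, 0.037, -1.887]
wrist_force: [-1.1, 0.6, -0.6]
grip_width: 13.5
```

```bash
python3 - <<'E'
from h import *
st(); b=bar_now()
E
```

```text
t 7.92 p [390.81   7.87  63.14] rot [ 2.4873  0.0371 -1.8868] F [-1.09  0.64 -0.63] T [0.002 0.657 0.005] g 13.52
bar [524.86  12.03 105.24] yaw 0.031 tilt 0.2728
```

Emit:
apply_moves --plan '[[[3, 0, -9, 0, 0, 0, 5], [3, 0, -9, 0, 0, 0, 5], [2.4, 0, -9, 0, 0, 0, 5], [2.4, 0, -9, 0, 0, 0, 5], [2.4, 0, -9, 0, 0, 0, 5], [2.4, 0, -9, 0, 0, 0, 5], [2.4, 0, -9, 0, 0, 0, 5], [2.4, 0, -6, 0, 0, 0, 5], [0, 0, 0, 0, 0, 0, 5], [0, 0, 0, 0, 0, 0, 5]]]'

```text
clock: 8.75
ee_pos: [461.4, 10.7, 61.0]
ee_rot: [2.485, 0.038, -1.89]
wrist_force: [-0.1, -0.1, -2.5]
grip_width: 13.6
```

```bash
cat > look.py <<'E'
from h import *
import sys
k=sys.argv[1]
st(); b=bar_now()
for n in ("scene","side"):
    f=grab(n,n+k); rc=proj(f,b); 
    r,c=np.round(rc).astype(int); r0=max(r-50,0);c0=max(c-65,0)
    im=cv2.resize(f['image'][r0:r0+100,c0:c0+130],None,fx=6,fy=6,interpolation=cv2.INTER_CUBIC)
    seat=np.array([657.5,15.7,112.]); 
    for p,col in ((b,(0,0,255)),(seat,(0,255,0))):
        q=((proj(f,p)-[r0,c0]+.5)*6).astype(int); cv2.circle(im,(int(q[1]),int(q[0])),2,col,-1); print(n,q[::-1])
    cv2.imwrite('pics/%s%sb.png'%(n,k),im)
E
python3 look.py 5
```

```text
t 8.75 p [461.41  10.68  60.96] rot [ 2.4849  0.0384 -1.8899] F [-0.09 -0.13 -2.47] T [-0.002  0.635 -0.043] g 13.62
bar [595.56  14.9  102.72] yaw 0.0314 tilt 0.2703
scene [391 304]
scene [253 353]
side [393 300]
side [423 222]
```

View pics/scene5b.png

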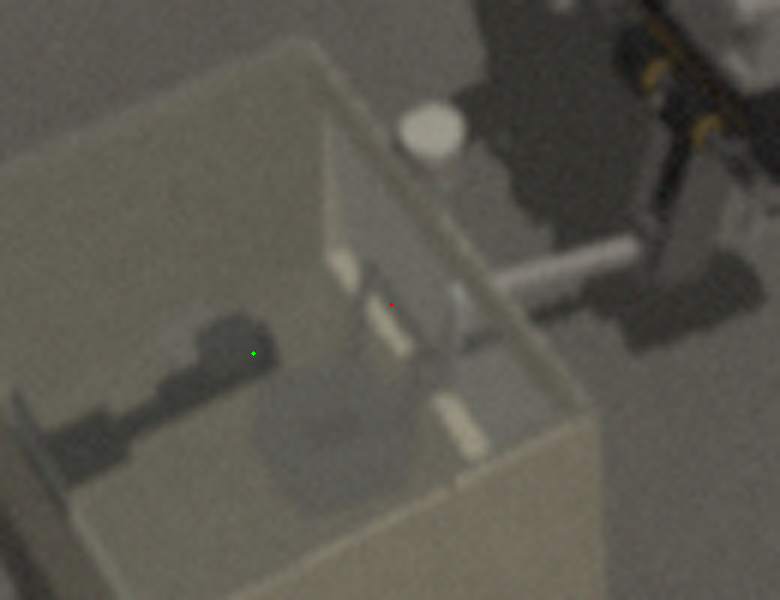

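View pics/side5b.png

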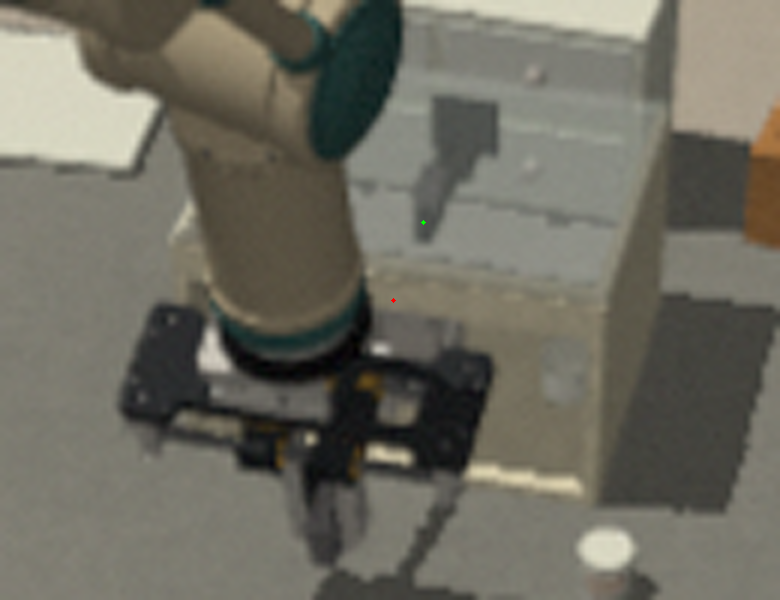

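Emit:
apply_moves --plan '[[[-1, 0, -6, 0, 0, 0, 5], [-2, 0, -7, 0, 0, 0, 5], [-2.5, 0, -7, 0, 0, 0, 5], [-2.5, 0, -7, 0, 0, 0, 5], [-3, 0, -7, 0, 0, 0, 5], [-3, 0, -7, 0, 0, 0, 5], [-3, 0, -7, 0, 0, 0, 5], [0, 0, 0, 0, 0, 0, 5], [0, 0, 0, 0, 0, 0, 5], [0, 0, 0, 0, 0, 0, 5]]]'

```text
clock: 9.68
ee_pos: [502.4, 12.0, 90.1]
ee_rot: [2.485, 0.038, -1.89]
wrist_force: [-0.7, -0.7, -3.1]
grip_width: 13.7
```

```bash
python3 look.py 6
```

```text
t 9.68 p [502.44  12.03  90.14] rot [ 2.4847  0.0382 -1.8905] F [-0.74 -0.74 -3.07] T [ 0.021  0.604 -0.02 ] g 13.73
bar [636.61  16.22 131.85] yaw 0.0313 tilt 0.27
scene [391 302]
scene [349 353]
side [394 304]
side [405 312]
```

View pics/scene6b.png

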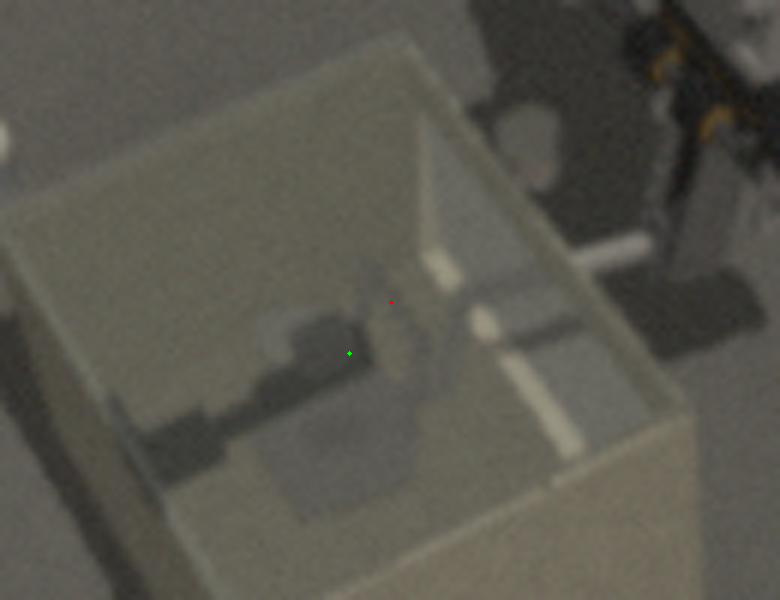

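View pics/side6b.png

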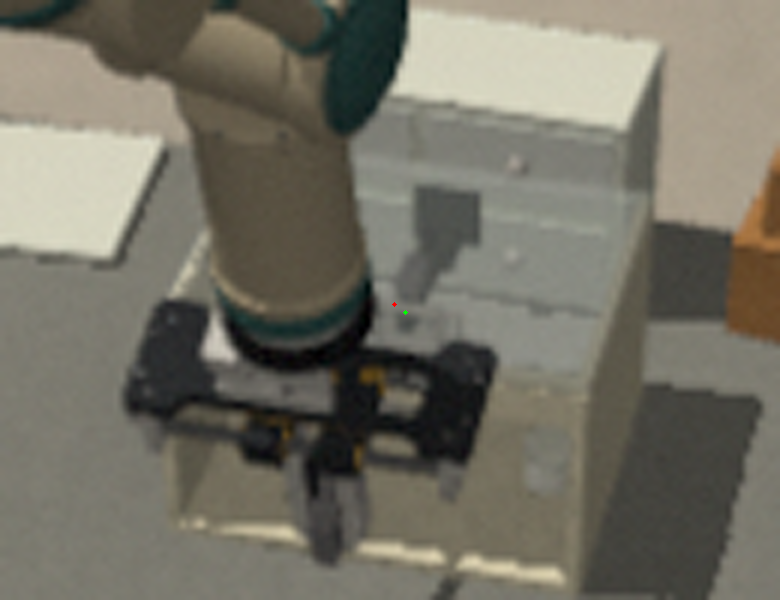

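Emit:
apply_moves --plan '[[[0.8, 0, -2.9, 0, 0, 0, 5], [0.8, 0, -2.9, 0, 0, 0, 5], [0.8, 0, -2.9, 0, 0, 0, 5], [0.8, 0, -2.9, 0, 0, 0, 5], [0, 0, 0, 0, 0, 0, 5], [0, 0, 0, 0, 0, 0, 5], [0, 0, 0, 0, 0, 0, 5]]]'

```text
clock: 10.37
ee_pos: [515.0, 12.3, 90.4]
ee_rot: [2.485, 0.038, -1.889]
wrist_force: [0.0, -0.4, -1.3]
grip_width: 13.9
```

```bash
python3 - <<'E'
from h import *
s=st(); bar_now(); print(s['effort'])
E
```

```text
t 10.37 p [514.97  12.3   90.38] rot [ 2.4855  0.038  -1.8894] F [ 0.01 -0.44 -1.33] T [0.04  0.662 0.05 ] g 13.86
bar [649.11  16.49 132.2 ] yaw 0.0312 tilt 0.2708
[-7.86184886e-03 -3.14597297e+01 -2.01478457e+01  2.79340083e-01
 -1.91594481e+00  4.34289497e-03]
```

Emit:
apply_moves --plan '[[[0.27, 0, -0.96, 0, 0, 0, 5], [0.27, 0, -0.96, 0, 0, 0, 5], [0, 0, 0, 0, 0, 0, 5], [0, 0, 0, 0, 0, 0, 5]]]'

```text
clock: 10.7
ee_pos: [517.2, 12.3, 90.6]
ee_rot: [2.486, 0.038, -1.889]
wrist_force: [-0.0, -0.1, -2.3]
grip_width: 13.5
```

```bash
python3 - <<'E'
from h import *
s=st(); bar_now(); print(s['effort'][1:5])
E
```

```text
t 10.7 p [517.17  12.32  90.55] rot [ 2.4859  0.0379 -1.8887] F [-0.04 -0.11 -2.31] T [ 0.001  0.652 -0.038] g 13.49
bar [651.28  16.51 132.45] yaw 0.0312 tilt 0.2714
[-31.68660879 -20.07572472   0.27610484  -1.90484338]
```

Emit:
apply_moves --plan '[[[0.27, 0, -0.96, 0, 0, 0, 5], [0.27, 0, -0.96, 0, 0, 0, 5], [0, 0, 0, 0, 0, 0, 5], [0, 0, 0, 0, 0, 0, 5]]]'

```text
clock: 11.03
ee_pos: [519.2, 12.4, 90.5]
ee_rot: [2.486, 0.038, -1.889]
wrist_force: [-0.0, 1.1, -2.6]
grip_width: 13.9
```

```bash
python3 - <<'E'
from h import *
s=st(); bar_now(); print(s['effort'][1:5])
E
```

```text
t 11.03 p [519.22  12.37  90.54] rot [ 2.486   0.0378 -1.8887] F [-0.01  1.06 -2.61] T [ 0.002  0.588 -0.023] g 13.88
bar [653.33  16.55 132.44] yaw 0.0311 tilt 0.2714
[-31.89212322 -20.1035589    0.27517908  -1.90645337]
```

Emit:
apply_moves --plan '[[[0.27, 0, -0.96, 0, 0, 0, 5], [0, 0, 0, 0, 0, 0, 5], [0, 0, 0, 0, 0, 0, 5]]]'

```text
clock: 11.28
ee_pos: [519.6, 12.5, 90.3]
ee_rot: [2.485, 0.038, -1.89]
wrist_force: [-1.9, 0.4, -2.1]
grip_width: 13.9
```

```bash
python3 - <<'E'
from h import *
s=st(); bar_now(); print(s['effort'][1:5])
E
```

```text
t 11.28 p [519.64  12.49  90.29] rot [ 2.485   0.0381 -1.89  ] F [-1.93  0.37 -2.08] T [0.014 0.678 0.023] g 13.93
bar [653.8   16.69 132.05] yaw 0.0313 tilt 0.2704
[-31.80421472 -20.71059108   0.32263901  -2.21549302]
```

Emit:
apply_moves --plan '[[[0.27, 0, -0.96, 0, 0, 0, 5], [0, 0, 0, 0, 0, 0, 5], [0, 0, 0, 0, 0, 0, 5]]]'

```text
clock: 11.53
ee_pos: [520.6, 12.5, 90.3]
ee_rot: [2.485, 0.038, -1.89]
wrist_force: [-1.7, -0.1, -0.6]
grip_width: 13.8
```

```bash
python3 - <<'E'
from h import *
s=st(); bar_now(); print(s['effort'][1:5])
E
```

```text
t 11.53 p [520.63  12.52  90.28] rot [ 2.485   0.0381 -1.89  ] F [-1.65 -0.13 -0.64] T [-0.001  0.875  0.021] g 13.76
bar [654.79  16.72 132.04] yaw 0.0312 tilt 0.2703
[-31.81080937 -21.21148288   0.3578971   -2.46850893]
```

Emit:
apply_moves --plan '[[[0.27, 0, -0.96, 0, 0, 0, 5], [0, 0, 0, 0, 0, 0, 5], [0, 0, 0, 0, 0, 0, 5]]]'

```text
clock: 11.78
ee_pos: [521.8, 12.5, 90.3]
ee_rot: [2.485, 0.038, -1.89]
wrist_force: [-2.6, 0.8, -1.7]
grip_width: 13.7
```

```bash
python3 - <<'E'
from h import *
s=st(); bar_now(); print(s['effort'][1:5])
E
```

```text
t 11.78 p [521.76  12.54  90.28] rot [ 2.4852  0.0381 -1.8899] F [-2.6   0.8  -1.75] T [ 0.044  0.879 -0.02 ] g 13.74
bar [655.91  16.73 132.06] yaw 0.0312 tilt 0.2705
[-32.11471796 -21.5155381    0.37181242  -2.60966286]
```

Emit:
apply_moves --plan '[[[0.27, 0, -0.96, 0, 0, 0, 5], [0, 0, 0, 0, 0, 0, 5], [0, 0, 0, 0, 0, 0, 5]]]'

```text
clock: 12.03
ee_pos: [522.8, 12.5, 90.3]
ee_rot: [2.485, 0.038, -1.89]
wrist_force: [-3.2, -0.5, -1.6]
grip_width: 13.7
```

```bash
python3 - <<'E'
from h import *
s=st(); bar_now(); print(s['effort'][1:5])
E
```

```text
t 12.03 p [522.82  12.54  90.28] rot [ 2.4852  0.038  -1.8898] F [-3.18 -0.49 -1.6 ] T [0.006 0.993 0.048] g 13.68
bar [656.97  16.73 132.06] yaw 0.0312 tilt 0.2705
[-32.36804008 -21.79203629   0.38524009  -2.73569115]
```

Emit:
apply_moves --plan '[[[0.27, 0, -0.96, 0, 0, 0, 5], [0.27, 0, -0.96, 0, 0, 0, 5], [0.27, 0, -0.96, 0, 0, 0, 5], [0, 0, 0, 0, 0, 0, 5], [0, 0, 0, 0, 0, 0, 5]]]'

```text
clock: 12.45
ee_pos: [525.9, 12.6, 90.3]
ee_rot: [2.485, 0.038, -1.89]
wrist_force: [-3.2, 0.5, -2.2]
grip_width: 14.0
```

```bash
python3 look.py 7; python3 - <<'E'
from h import *
s=st(); print(s['effort'][1:5])
E
```

```text
t 12.45 p [525.86  12.64  90.3 ] rot [ 2.4853  0.038  -1.8897] F [-3.19  0.5  -2.19] T [-0.004  1.149  0.075] g 13.97
bar [660.01  16.83 132.1 ] yaw 0.0312 tilt 0.2706
scene [392 303]
scene [403 329]
side [393 303]
side [393 336]
t 12.55 p [525.83  12.62  90.34] rot [ 2.4853  0.038  -1.8895] F [-3.38 -0.14 -2.7 ] T [0.037 1.12  0.009] g 13.73
[-32.88530588 -22.38581479   0.41447033  -3.01058292]
```

View pics/scene7b.png

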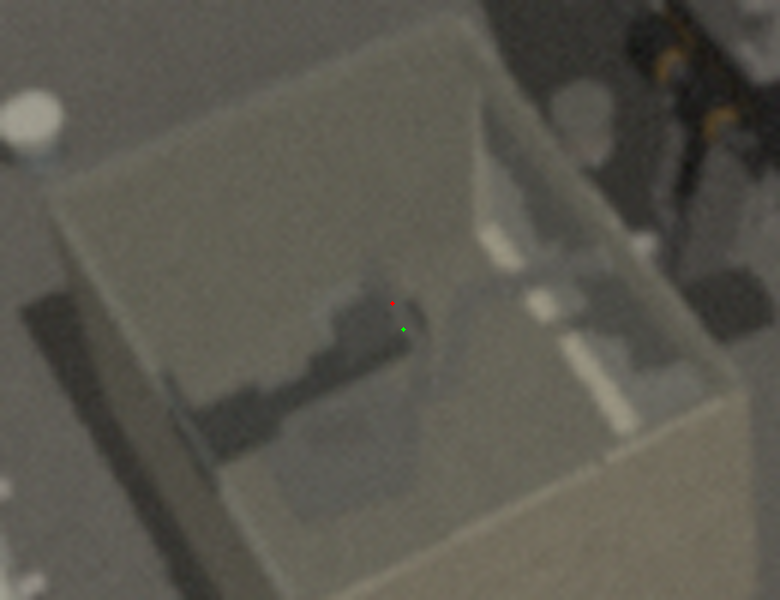

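View pics/side7b.png

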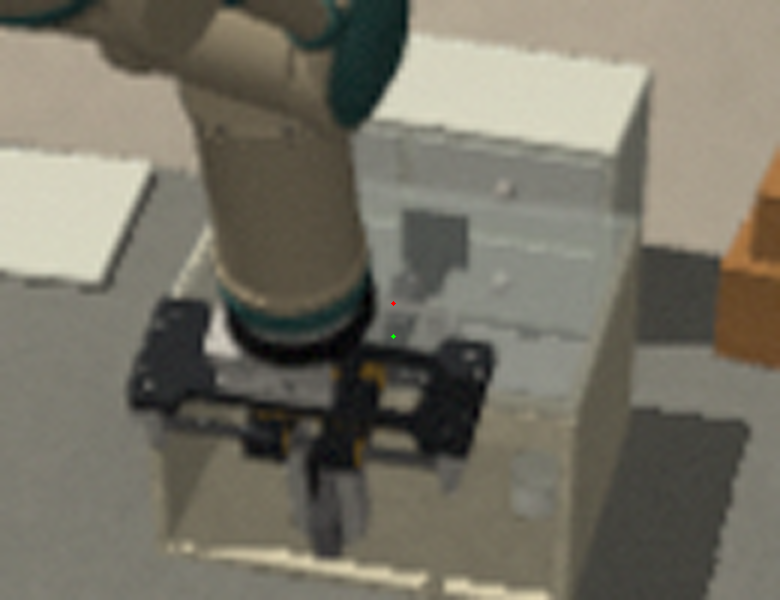

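Emit:
apply_moves --plan '[[[1.93, 0, 0.53, 0, 0, 0, 5], [1.93, 0, 0.53, 0, 0, 0, 5], [1.93, 0, 0.53, 0, 0, 0, 5], [1.93, 0, 0.53, 0, 0, 0, 5], [0, 0, 0, 0, 0, 0, 5], [0, 0, 0, 0, 0, 0, 5]]]'

```text
clock: 13.05
ee_pos: [526.0, 12.6, 82.2]
ee_rot: [2.485, 0.038, -1.889]
wrist_force: [-3.7, 0.3, -1.3]
grip_width: 13.4
```

```bash
python3 - <<'E'
from h import *
s=st(); bar_now(); print(s['effort'][1:5])
E
```

```text
t 13.05 p [525.95  12.59  82.24] rot [ 2.4855  0.0378 -1.8895] F [-3.68  0.29 -1.3 ] T [ 0.019  0.909 -0.028] g 13.44
bar [660.09  16.76 124.06] yaw 0.0311 tilt 0.2708
[-32.2038424  -21.12965941   0.3901135   -2.66444832]
```

Emit:
apply_moves --plan '[[[1.93, 0, 0.53, 0, 0, 0, 5], [1.93, 0, 0.53, 0, 0, 0, 5], [1.93, 0, 0.53, 0, 0, 0, 5], [0, 0, 0, 0, 0, 0, 5], [0, 0, 0, 0, 0, 0, 5]]]'

```text
clock: 13.47
ee_pos: [525.3, 12.7, 75.7]
ee_rot: [2.484, 0.038, -1.892]
wrist_force: [-2.5, 0.7, -2.5]
grip_width: 13.6
```

```bash
python3 - <<'E'
from h import *
s=st(); bar_now(); print(s['effort'][1:5])
E
```

```text
t 13.47 p [525.26  12.71  75.75] rot [ 2.484   0.0382 -1.8917] F [-2.52  0.67 -2.48] T [-0.035  1.118 -0.051] g 13.65
bar [659.47  16.88 117.34] yaw 0.0311 tilt 0.2691
[-33.42180848 -21.47312701   0.42028651  -2.92792685]
```

Emit:
apply_moves --plan '[[[0.96, 0, 0.27, 0, 0, 0, 5], [0.96, 0, 0.27, 0, 0, 0, 5], [0, 0, 0, 0, 0, 0, 5], [0, 0, 0, 0, 0, 0, 5]]]'

```text
clock: 13.8
ee_pos: [525.9, 12.6, 74.0]
ee_rot: [2.485, 0.038, -1.89]
wrist_force: [-2.2, -0.2, -4.1]
grip_width: 13.7
```

```bash
python3 - <<'E'
from h import *
s=st(); bar_now(); print(s['effort'][1:5])
E
```

```text
t 13.8 p [525.87  12.64  74.04] rot [ 2.4851  0.0381 -1.8901] F [-2.19 -0.18 -4.1 ] T [ 0.088  1.223 -0.026] g 13.66
bar [660.03  16.83 115.8 ] yaw 0.0312 tilt 0.2703
[-34.73258615 -21.3036561    0.37694111  -2.83673823]
```

Emit:
apply_moves --plan '[[[0.96, 0, 0.27, 0, 0, 0, 5], [0, 0, 0, 0, 0, 0, 5], [0, 0, 0, 0, 0, 0, 5]]]'

```text
clock: 14.05
ee_pos: [526.9, 12.5, 73.8]
ee_rot: [2.487, 0.038, -1.887]
wrist_force: [0.5, -0.2, -4.8]
grip_width: 14.0
```

```bash
python3 - <<'E'
from h import *
s=st(); bar_now(); print(s['effort'][1:5])
E
```

```text
t 14.05 p [526.94  12.47  73.78] rot [ 2.4873  0.0375 -1.8869] F [ 0.46 -0.16 -4.77] T [0.041 0.957 0.015] g 14.0
bar [661.    16.64 115.87] yaw 0.0311 tilt 0.2728
[-34.47277665 -20.18820584   0.31271333  -2.34059528]
```

Emit:
apply_moves --plan '[[[0.96, 0, 0.27, 0, 0, 0, 5], [0, 0, 0, 0, 0, 0, 5], [0, 0, 0, 0, 0, 0, 5]]]'

```text
clock: 14.3
ee_pos: [527.2, 12.4, 73.1]
ee_rot: [2.488, 0.037, -1.886]
wrist_force: [-0.4, 0.6, -1.3]
grip_width: 14.0
```

```bash
python3 - <<'E'
from h import *
s=st(); bar_now(); print(s['effort'][1:5])
E
```

```text
t 14.3 p [527.21  12.43  73.13] rot [ 2.488   0.0373 -1.8858] F [-0.4   0.6  -1.26] T [ 0.012  0.549 -0.008] g 13.99
bar [661.23  16.6  115.34] yaw 0.0311 tilt 0.2736
[-33.0802989  -19.09815073   0.26035303  -1.89207941]
```

Emit:
apply_moves --plan '[[[0.96, 0, 0.27, 0, 0, 0, 5], [0, 0, 0, 0, 0, 0, 5], [0, 0, 0, 0, 0, 0, 5]]]'

```text
clock: 14.55
ee_pos: [526.3, 12.5, 71.6]
ee_rot: [2.486, 0.038, -1.888]
wrist_force: [-0.8, -0.4, -2.3]
grip_width: 13.5
```

```bash
python3 - <<'E'
from h import *
s=st(); bar_now(); print(s['effort'][1:5])
E
```

```text
t 14.55 p [526.31  12.54  71.61] rot [ 2.4863  0.0377 -1.8883] F [-0.83 -0.42 -2.3 ] T [0.016 0.641 0.014] g 13.48
bar [660.4   16.72 113.55] yaw 0.0311 tilt 0.2717
[-33.19227219 -19.12828445   0.2608317   -1.9016055 ]
```

Emit:
apply_moves --plan '[[[0.96, 0, 0.27, 0, 0, 0, 5], [0, 0, 0, 0, 0, 0, 5], [0, 0, 0, 0, 0, 0, 5]]]'

```text
clock: 14.8
ee_pos: [526.6, 12.5, 70.9]
ee_rot: [2.487, 0.038, -1.887]
wrist_force: [-1.2, -0.3, 0.5]
grip_width: 14.1
```

```bash
python3 - <<'E'
from h import *
s=st(); bar_now(); print(s['effort'][1:5])
E
```

```text
t 14.8 p [526.58  12.53  70.91] rot [ 2.487   0.0376 -1.8871] F [-1.16 -0.33  0.54] T [ 0.06   0.242 -0.037] g 14.07
bar [660.65  16.72 112.97] yaw 0.0312 tilt 0.2726
[-31.39277458 -18.39517593   0.22162871  -1.64672021]
```

Emit:
apply_moves --plan '[[[-0.5, 0, 0.88, 0, 0, 0, 5], [-0.27, 0, 0.96, 0, 0, 0, 5], [0, 0, 0, 0, 0, 0, 5], [0, 0, 0, 0, 0, 0, 5]]]'

```text
clock: 15.13
ee_pos: [524.6, 12.4, 71.0]
ee_rot: [2.487, 0.038, -1.887]
wrist_force: [0.0, -0.1, 0.7]
grip_width: 14.2
```

```bash
python3 - <<'E'
from h import *
s=st(); bar_now(); print(s['effort'][1:5])
E
```

```text
t 15.13 p [524.58  12.44  71.02] rot [ 2.4869  0.0375 -1.8874] F [ 0.02 -0.08  0.71] T [ 0.046  0.117 -0.009] g 14.19
bar [658.66  16.61 113.06] yaw 0.0311 tilt 0.2724
[-31.53129101 -17.62006938   0.18193048  -1.25745278]
```

Emit:
apply_moves --plan '[[[-0.27, 0, 0.96, 0, 0, 0, 5], [0, 0, 0, 0, 0, 0, 5], [0, 0, 0, 0, 0, 0, 5]]]'

```text
clock: 15.38
ee_pos: [523.6, 12.4, 71.0]
ee_rot: [2.487, 0.038, -1.887]
wrist_force: [1.8, -0.9, -0.1]
grip_width: 14.0
```

```bash
python3 - <<'E'
from h import *
s=st(); bar_now(); print(s['effort'][1:5])
E
```

```text
t 15.38 p [523.6   12.4   71.02] rot [ 2.4868  0.0376 -1.8874] F [ 1.77 -0.88 -0.1 ] T [ 0.066 -0.009  0.013] g 13.99
bar [657.68  16.58 113.05] yaw 0.0311 tilt 0.2723
[-31.20770574 -17.11651683   0.1569267   -1.02159753]
```

```bash
python3 - <<'E'
from h import *
b=[657.5,16.6,113]
rows(tcp_for(b,.031,0),Rdown(.031,0),10,p0=tcp_for(b,.031,.27),R0=Rdown(.031,.27))
E
```

```text
10 rows of [-3.79, -0.0, 0.07] [0.0, -0.027, 0.0]
```

Emit:
apply_moves --plan '[[[-3.8, 0, 0.07, 0, -0.027, 0, 5], [-3.8, 0, 0.07, 0, -0.027, 0, 5], [-3.8, 0, 0.07, 0, -0.027, 0, 5], [0, 0, 0, 0, 0, 0, 5], [0, 0, 0, 0, 0, 0, 5]]]'

```text
clock: 15.8
ee_pos: [520.8, 12.4, 81.8]
ee_rot: [2.408, 0.037, -1.985]
wrist_force: [0.8, 0.6, 1.3]
grip_width: 13.7
```

```bash
python3 - <<'E'
from h import *
s=st(); bar_now(); print(s['effort'][1:5])
E
```

```text
t 15.8 p [520.8   12.41  81.83] rot [ 2.408   0.0367 -1.9855] F [0.81 0.58 1.33] T [ 0.02  -0.195 -0.01 ] g 13.73
bar [657.82  16.7  112.92] yaw 0.0313 tilt 0.1917
[-32.17497468 -17.78628588   0.05570797  -0.27030249]
```

Emit:
apply_moves --plan '[[[-3.9, 0, 0.07, 0, -0.027, 0, 5], [-3.9, 0, 0.07, 0, -0.027, 0, 5], [-3.9, 0, 0.07, 0, -0.027, 0, 5], [0, 0, 0, 0, 0, 0, 5], [0, 0, 0, 0, 0, 0, 5]]]'

```text
clock: 16.22
ee_pos: [518.7, 12.4, 93.1]
ee_rot: [2.326, 0.035, -2.08]
wrist_force: [3.3, -1.2, -0.4]
grip_width: 13.7
```

```bash
python3 - <<'E'
from h import *
s=st(); bar_now(); print(s['effort'][1:5])
E
```

```text
t 16.22 p [518.65  12.37  93.08] rot [ 2.3256  0.0353 -2.0802] F [ 3.29 -1.16 -0.36] T [ 0.067 -0.391  0.047] g 13.7
bar [657.73  16.69 113.06] yaw 0.0311 tilt 0.1113
[-3.42641008e+01 -1.78872138e+01 -2.44557724e-02  4.53178240e-01]
```

Emit:
apply_moves --plan '[[[-3.8, 0, 0.07, 0, -0.027, 0, 5], [-3.8, 0, 0.07, 0, -0.027, 0, 5], [0, 0, 0, 0, 0, 0, 5], [0, 0, 0, 0, 0, 0, 5]]]'

```text
clock: 16.55
ee_pos: [517.8, 12.3, 100.6]
ee_rot: [2.269, 0.034, -2.141]
wrist_force: [3.6, 1.4, -0.2]
grip_width: 13.8
```

```bash
python3 look.py 8; python3 - <<'E'
from h import *
s=st(); bar_now(); print(s['effort'][1:5])
E
```

```text
t 16.55 p [517.83  12.32 100.59] rot [ 2.2687  0.0343 -2.1413] F [ 3.64  1.37 -0.23] T [ 0.074 -0.482 -0.024] g 13.81
bar [657.78  16.65 113.1 ] yaw 0.031 tilt 0.0578
scene [391 305]
scene [391 305]
side [392 303]
side [393 306]
t 16.65 p [517.81  12.3  100.7 ] rot [ 2.269   0.0341 -2.1411] F [ 5.82  0.37 -0.83] T [ 0.078 -0.588 -0.025] g 13.63
bar [657.76  16.62 113.24] yaw 0.0309 tilt 0.058
[-36.29816651 -17.25242257  -0.10997183   1.22881215]
```

View pics/scene8b.png

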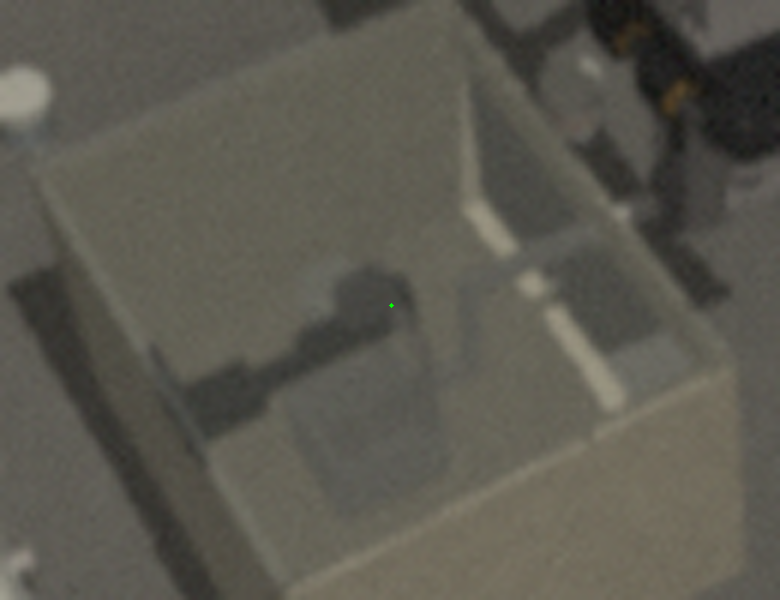

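View pics/side8b.png

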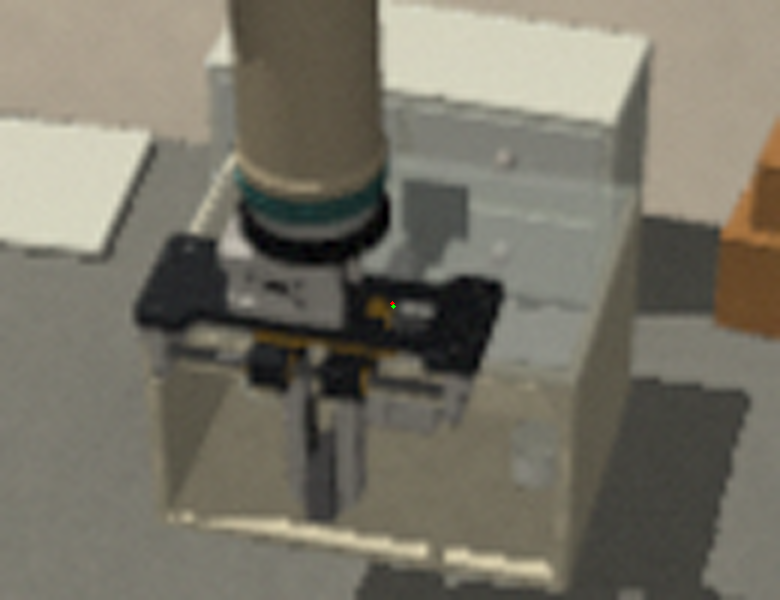

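Emit:
apply_moves --plan '[[[0, 0, -1.0, 0, 0, 0, 5], [-3.8, 0, -0.1, 0, -0.027, 0, 5], [-3.8, 0, -0.1, 0, -0.027, 0, 5], [0, 0, 0, 0, 0, 0, 5], [0, 0, 0, 0, 0, 0, 5]]]'

```text
clock: 17.07
ee_pos: [517.7, 12.4, 108.2]
ee_rot: [2.207, 0.034, -2.204]
wrist_force: [1.2, 0.7, 1.5]
grip_width: 13.5
```

```bash
python3 - <<'E'
from h import *
s=st(); bar_now(); print(s['effort'][1:5])
E
```

```text
t 17.07 p [517.7   12.39 108.21] rot [ 2.2067  0.0336 -2.2042] F [1.17 0.66 1.54] T [ 0.05  -0.373 -0.021] g 13.49
bar [658.13  16.76 112.77] yaw 0.0311 tilt 0.0011
[-3.61892688e+01 -1.86219317e+01 -2.63359293e-02  8.15817900e-01]
```

Emit:
apply_moves --plan '[[[-0.7, 0, -0.3, 0, 0, 0, 5], [0, 0, 0, 0, 0, 0, 5], [0, 0, 0, 0, 0, 0, 5]]]'

```text
clock: 17.32
ee_pos: [517.5, 12.4, 108.7]
ee_rot: [2.206, 0.034, -2.205]
wrist_force: [2.0, 0.8, -1.3]
grip_width: 13.7
```

```bash
python3 - <<'E'
from h import *
s=st(); bar_now(); print(s['effort'][1:5])
E
```

```text
t 17.32 p [517.48  12.44 108.73] rot [ 2.2057  0.0336 -2.2055] F [ 2.02  0.76 -1.26] T [-0.023 -0.071 -0.054] g 13.73
bar [657.91  16.79 113.14] yaw 0.031 tilt 0.0001
[-3.79465771e+01 -1.94696492e+01  9.89021617e-03  4.28536478e-01]
```

Emit:
apply_moves --plan '[[[0, 0, 0, 0, 0, 0, 5], [0, 0, 0, 0, 0, 0, 5]]]'

```text
clock: 17.48
ee_pos: [517.5, 12.4, 108.8]
ee_rot: [2.205, 0.034, -2.206]
wrist_force: [1.1, 0.0, -2.4]
grip_width: 13.8
```

```bash
python3 - <<'E'
from h import *
s=st(); bar_now(); print(s['effort'][1:5])
f=grab("wrist","wrist9"); cv2.imwrite('pics/w9b.png',cv2.resize(f['image'],None,fx=1.5,fy=1.5))
E
```

```text
t 17.48 p [517.52  12.42 108.83] rot [ 2.2053  0.0336 -2.2059] F [ 1.14  0.   -2.36] T [ 0.029  0.096 -0.025] g 13.77
bar [657.96  16.77 113.19] yaw 0.031 tilt -0.0003
[-38.03634882 -19.94563043   0.03910861   0.15097086]
```

View pics/w9b.png

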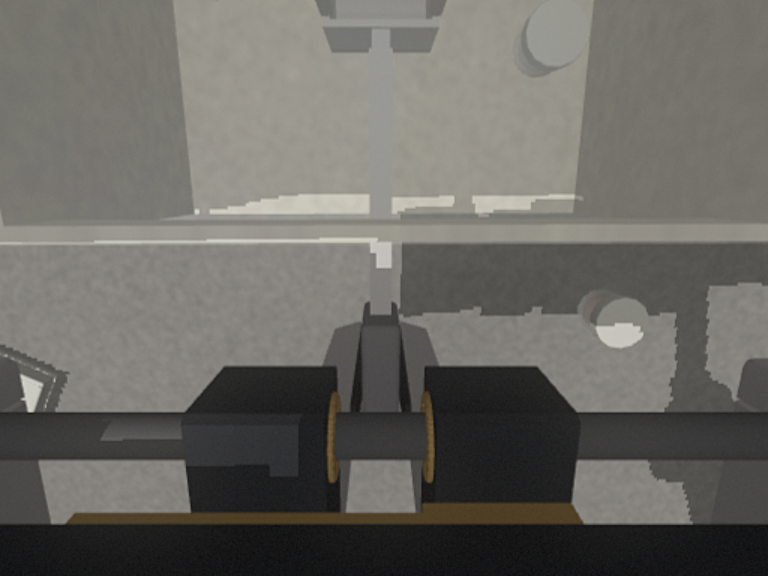

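Emit:
apply_moves --plan '[[[0.35, 0, 0, 0, 0, 0, 5], [0, 0, 0, 0, 0, 0, 5], [0, 0, 0, 0, 0, 0, 5]]]' --newtons 20

```text
clock: 17.78
ee_pos: [517.6, 12.4, 108.7]
ee_rot: [2.205, 0.034, -2.206]
wrist_force: [-0.1, -0.2, -0.8]
grip_width: 13.9
```

```bash
python3 - <<'E'
from h import *
s=st(); bar_now(); print(s['effort'][1:5])
E
```

```text
t 17.78 p [517.57  12.42 108.65] rot [ 2.2051  0.0337 -2.2058] F [-0.07 -0.19 -0.78] T [0.04  0.266 0.032] g 13.87
bar [658.    16.79 113.01] yaw 0.0311 tilt -0.0003
[-37.37306714 -20.63093305   0.09128641  -0.38855435]
```

Emit:
apply_moves --plan '[[[0, 0, 0, 0, 0, 0, 5], [0, 0, 0, 0, 0, 0, 5]]]' --newtons 6

```text
clock: 17.95
ee_pos: [517.8, 12.4, 108.7]
ee_rot: [2.206, 0.034, -2.205]
wrist_force: [-0.9, 0.2, -0.2]
grip_width: 14.0
```

```bash
python3 - <<'E'
from h import *
s=st(); bar_now(); print(s['effort'][1:5])
E
```

```text
t 17.95 p [517.84  12.44 108.7 ] rot [ 2.2057  0.0336 -2.2052] F [-0.92  0.19 -0.25] T [0.093 0.313 0.025] g 13.99
bar [658.28  16.81 113.13] yaw 0.0311 tilt 0.0002
[-37.60570407 -20.7930994    0.07547371  -0.43363002]
```

Emit:
apply_moves --plan '[[[0, 0, 0, 0, 0, 0, 15], [0, 0, 0, 0, 0, 0, 18], [0, 0, 0, 0, 0, 0, 24], [0, 0, 0, 0, 0, 0, 34], [0, 0, 0, 0, 0, 0, 46], [0, 0, 0, 0, 0, 0, 46], [0, 0, 0, 0, 0, 0, 46], [0, 0, 0, 0, 0, 0, 46]]]'

```text
clock: 18.62
ee_pos: [518.4, 12.4, 108.8]
ee_rot: [2.207, 0.033, -2.204]
wrist_force: [1.2, -0.3, -0.3]
grip_width: 45.7
```

```bash
python3 - <<'E'
from h import *
st()
f=grab("wrist","wrist10"); cv2.imwrite('pics/w10b.png',cv2.resize(f['image'],None,fx=1.5,fy=1.5))
E
```

```text
t 18.62 p [518.4   12.36 108.8 ] rot [ 2.2069  0.0334 -2.2041] F [ 1.23 -0.25 -0.31] T [0.004 0.139 0.056] g 45.73
```

View pics/w10b.png

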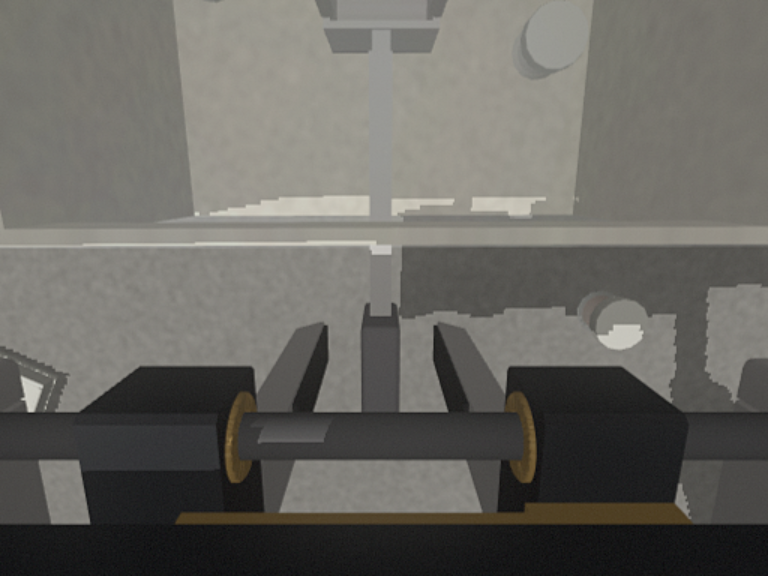

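Emit:
apply_moves --plan '[[[0, 0, 4, 0, 0, 0, 46], [0, 0, 8, 0, 0, 0, 46], [0, 0, 12, 0, 0, 0, 46], [0, 0, 14, 0, 0, 0, 46], [0, 0, 14, 0, 0, 0, 46], [-10, 0, 8, 0, 0, 0, 46], [-25, 0, 0, 0, 0, 0, 46], [-30, 0, 0, 0, 0, 0, 46], [-30, 0, 0, 0, 0, 0, 46], [-30, 0, 0, 0, 0, 0, 46]]]'

```text
clock: 19.5
ee_pos: [457.2, 10.6, 235.9]
ee_rot: [2.207, 0.033, -2.204]
wrist_force: [0.8, 0.8, -1.3]
grip_width: 45.8
```

```bash
python3 - <<'E'
from h import *
st()
rows([590,0,275],Rdown(0.03),8)
E
```

```text
t 19.5 p [457.18  10.63 235.87] rot [ 2.2075  0.0332 -2.2036] F [ 0.84  0.83 -1.3 ] T [ 0.063  0.036 -0.027] g 45.75
8 rows of [-4.87, 1.84, -16.56] [0.0001, -0.0002, -0.0001]
```

Emit:
apply_moves --plan '[[[-8, -6, -12, 0, 0, 0, 46], [-5, -6, -17, 0, 0, 0, 46], [-5, -6, -17, 0, 0, 0, 46], [-5, -6, -17, 0, 0, 0, 46], [-5, -6, -17, 0, 0, 0, 46], [-5, -6, -17, 0, 0, 0, 46], [-5, -6, -17, 0, 0, 0, 46], [0, 0, -12, 0, 0, 0, 46], [0, 0, 0, 0, 0, 0, 46], [0, 0, 0, 0, 0, 0, 46]]]'

```text
clock: 20.33
ee_pos: [582.2, 56.4, 272.0]
ee_rot: [2.206, 0.033, -2.205]
wrist_force: [-0.1, 0.4, 0.1]
grip_width: 46.2
```

```bash
python3 - <<'E'
from h import *
st()
f=grab("wrist","wrist11"); rc=proj(f,np.array([657.5,16,112.])); print(rc)
r,c=rc.astype(int); r0=max(0,r-60);c0=max(0,c-75)
cv2.imwrite('pics/w11b.png',cv2.resize(f['image'][r0:r0+120,c0:c0+150],None,fx=5,fy=5,interpolation=cv2.INTER_CUBIC))
g=grab("side","side11"); cv2.imwrite('pics/s11b.png',cv2.resize(g['image'][90:220,205:325],None,fx=4.6,fy=4.6,interpolation=cv2.INTER_CUBIC))
E
```

```text
t 20.33 p [582.16  56.43 272.03] rot [ 2.2058  0.0334 -2.2049] F [-0.11  0.38  0.09] T [0.018 0.102 0.004] g 46.23
[116.05033264 293.40855428]
```

View pics/w11b.png

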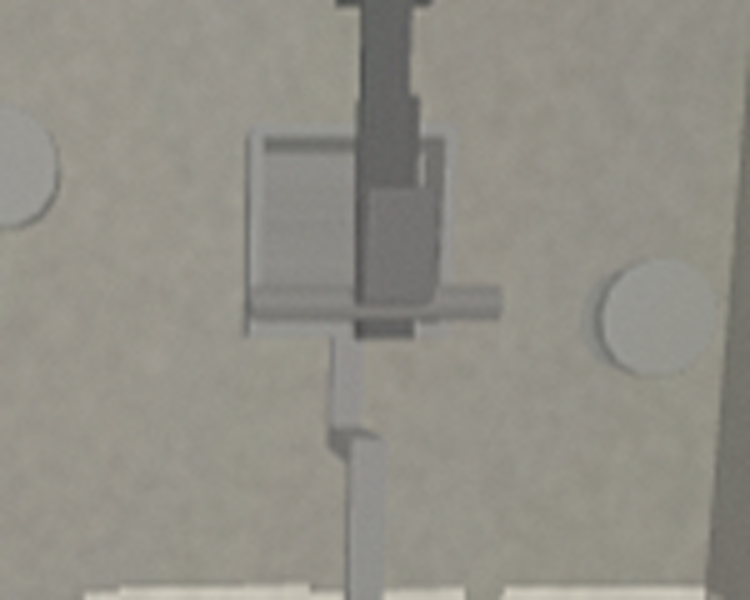

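View pics/s11b.png

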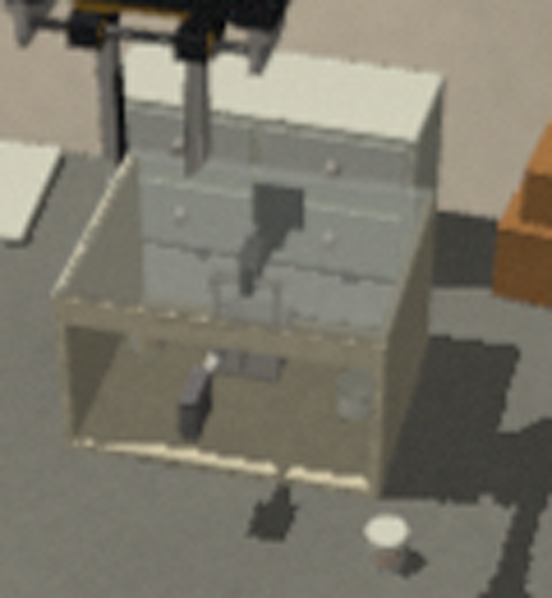

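Emit:
apply_moves --plan '[[[0, 0, 0, 0, 0, 0, 46], [0, 0, 0, 0, 0, 0, 46], [0, 0, 0, 0, 0, 0, 46], [0, 0, 0, 0, 0, 0, 46], [0, 0, 0, 0, 0, 0, 46], [0, 0, 0, 0, 0, 0, 46]]]'

```text
clock: 20.93
ee_pos: [582.7, 56.4, 271.9]
ee_rot: [2.207, 0.033, -2.204]
wrist_force: [0.2, 0.0, -0.4]
grip_width: 45.5
```

```bash
python3 - <<'E'
from h import *
g=load("side11"); a=g['image']
s=grab("side","side12"); b=s['image']
print('diff grip region', np.abs(a[155:190,240:255].astype(int)-b[155:190,240:255]).mean())
Q=Rdip(.031); 
for z in (88,124):
  for x in (-161,-121): 
    for y in (-7,7): print(np.round((proj(g,np.array([657.6,16.2,z])+Q@[x,y,0])-[90,205]+.5)*4.6)[::-1], (x,y,z))
sc=grab("scene","scene12"); im=sc['image']
rc=proj(sc,np.array([516.7,11.7,106.])); r,c=rc.astype(int); im=cv2.resize(im[r-50:r+50,c-70:c+60],None,fx=6,fy=6,interpolation=cv2.INTER_CUBIC)
for x in (-161,-121):
  for z in (88,124):
    q=(proj(sc,np.array([657.6,16.2,z])+Q@[x,7,0])-[r-50,c-70]+.5)*6; cv2.circle(im,(int(q[1]),int(q[0])),2,(0,0,255),-1)
cv2.imwrite('pics/sc12b.png',im)
E
```

```text
diff grip region 1.415873015873016
[198. 445.] (-161, -7, 88)
[178. 441.] (-161, 7, 88)
[213. 409.] (-121, -7, 88)
[194. 406.] (-121, 7, 88)
[196. 404.] (-161, -7, 124)
[177. 401.] (-161, 7, 124)
[212. 369.] (-121, -7, 124)
[192. 365.] (-121, 7, 124)
```

View pics/sc12b.png

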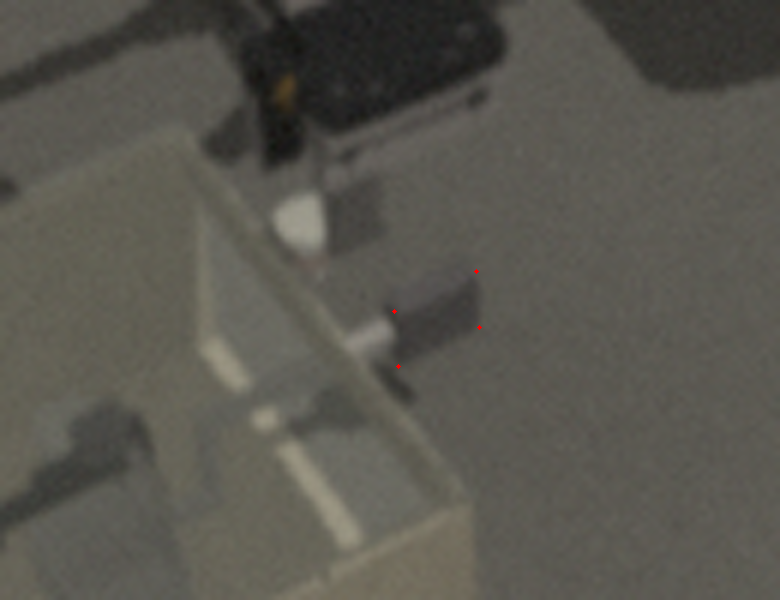

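```bash
python3 -c "
from h import *
st(); print(bot.close_job())"
```

```text
t 21.03 p [582.83  56.49 271.86] rot [ 2.2069  0.0334 -2.2041] F [-0.09 -0.4  -0.02] T [ 0.046  0.108 -0.012] g 46.13
the job is handed in; nothing more can be done
None
```

The smaller dipper is hanging in the cabinet hook with the keeper shut over its bar. I handed the job in at about 21 s.

**How it went:**
- I gripped the dipper by its grip, carried it in tilted 0.27 rad and passed the bar over the hook's tip.
- I pushed the keeper back about 6.5 mm, short of the 9.5 mm jam point, at about 3.3 N.
- I pressed the bar down until the keeper's force vanished, then it touched bottom at about 3 N.
- I drew the bar back to the tip, levelled the dipper about the bar and released it.

**Last checks:**
- The wrist picture from above shows the bar behind the tip with the keeper closed over it. I did not tug the dipper to test the keeper.
- In the scene picture the grip lies on the outline predicted for a level dipper.
- Two side pictures about 0.7 s apart show the dipper unmoved.
- The arm stands clear, touching nothing, and the jars, tray and scraper were not touched.

**Disagreements:**
- My estimate of the bar's height read about 1 mm high at the seat, so I relied on force to find the bottom.
- In the side picture the grip's outline was up to 1 to 2 px off the prediction.
- While levelling, the pull of the bar against the tip rose to about 6 N before I eased it. That is under the 10 N limit.

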